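# Load the kit carrier and hold it against the sprung stop for fastening

## Task

Stand the vial in the wide pocket of the white carrier and the ampoule in the narrow one, then slide the carrier flat on the worktop, centred and square, against the grey sprung plate of the metal stop. Press it there steadily with about 11 newtons, so that the pointer on the stop stands between its two black lines and the plate never reaches its end stop, and finish while still holding it pressed like that, because I shall then screw the carrier down. Do not tip the glasses over, and leave the pill bottle, kidney dish and syringe where they are.

Things in the scene. Friction and masses are not known exactly. Their poses are not given: they have to be found in the camera images.
- vial_mid (a point): loose small glass vial with a crimped coloured cap, upright, 24 mm diameter, 48 mm tall, 22 g (the body is straight up to 39 mm, then an 18 mm neck and cap); this point is its centre, 24 mm above its foot. It may be on either side of the carrier. When it stands in its pocket the lowest 18 mm are inside, so grip it by the upper half, or let it drop the last few mm once it is in the pocket's mouth.
- ampoule_mid (a point): loose slender brown glass ampoule, upright, 15 mm diameter, 78 mm tall, 13 g, on the other side of the carrier; this point is its centre, 39 mm above its foot. 18 mm of it go into its pocket.
- carrier_tab (a point): grip tab of the loose white carrier (0.5 kg block, 90 mm along x, 170 along y, 206 over its low screw ears, 32 high, on slippery glide feet). The tab stands at its middle, 12 mm thick along x, 40 wide along y, up to 80 mm above the worktop; this point is in the tab's centre line, 58 mm above the worktop. Axes: the carrier's, x towards the front face, z up. Drag 1 to 4 N.
- carrier_front (a point): middle of the carrier's flat front face (its +x face), 45 mm ahead of the tab's centre, 22 mm above the worktop; axes are the carrier's
- wide_pocket (a point): centre of the mouth of the carrier's wide round pocket (27 mm diameter, 18 mm deep), in the block's top face, 55 mm from the tab's centre on the +y side; the mouth is 32 mm above the worktop; axes are the carrier's
- narrow_pocket (a point): centre of the mouth of the carrier's narrow round pocket (17.5 mm diameter, 18 mm deep), 55 mm from the tab's centre on the -y side; mouth 32 mm above the worktop; axes are the carrier's
- plate_face (a point): middle of the front face of the grey sprung plate of the fixed stop, 22 mm above the worktop; it moves with the plate. x points away from the robot along the pressing direction (the plate gives way along +x), y along the plate. The plate is 130 mm wide, from 7 to 37 mm above the worktop; the stop's metal block behind it is 36 mm high, 130 mm wide.
- stop_plate (a joint): travel of the sprung plate in m: 0 = relaxed, grows as it is pressed, 0.022 = end stop. Two coil springs without preload push back with 1 N for each mm, so 0.011 is 11 N. A thin pointer tongue on top of the plate runs over the block; its tip reaches the first black line at 0.006 and the second at 0.016.
- stop_origin (a point): fixed point of the stop where the plate face's middle is when relaxed; same axes as the plate
- pill_bottle: bystander: brown medicine bottle with green cap, 45 mm diameter, 72 mm tall; origin at the centre of its underside
- kidney_dish: bystander: kidney-shaped dish, 93 x 210 x 36 mm, long side along its y; origin at the centre of its underside
- syringe: bystander: syringe lying flat, 25 x 167 x 23 mm, long along its y; origin at the centre of its underside

How it is judged:
On the way, in this order (a step that is already met when the one before it is completed fails the run):
1. the vial stands in the wide pocket and the ampoule in the narrow pocket, both let go (horizontal distance between vial_mid and wide_pocket below 0.006 m and z of vial_mid in the frame of wide_pocket between 0.002 and 0.01 m and angle between each of vial_mid, ampoule_mid's own z axis and vertical below 0.2 rad and horizontal distance between ampoule_mid and narrow_pocket below 0.006 m and z of ampoule_mid in the frame of narrow_pocket between 0.017 and 0.025 m and contact force between the fingers and vial below 0.2 N and contact force between the fingers and ampoule below 0.2 N), for 0.2 s.
2. the carrier is held square and centred against the plate with the pointer between the lines (horizontal distance between vial_mid and wide_pocket below 0.006 m and z of vial_mid in the frame of wide_pocket between 0.002 and 0.01 m and angle between each of vial_mid, ampoule_mid's own z axis and vertical below 0.2 rad and horizontal distance between ampoule_mid and narrow_pocket below 0.006 m and z of ampoule_mid in the frame of narrow_pocket between 0.017 and 0.025 m and value of joint stop_plate between 0.006 and 0.016 m and contact force between carrier and stop_plate between 5 and 18 N and y of carrier_front in the frame of plate_face between -0.01 and 0.01 m and angle between the x axis of carrier_front and the x axis of plate_face, either way round below 0.07 rad and angle between carrier_front's own z axis and vertical below 0.06 rad and height (world z) of carrier_front below 0.026 m and contact force between the fingers and carrier above 2 N), for 1 s.
At the end, for the whole second after the job is handed in: Vial and ampoule fully down in their pockets (6 mm, 4 mm in depth, 0.2 rad), let go; carrier flat, within 10 mm of the plate's centre and 0.07 rad of square, held by the fingers with the plate's travel at 6 to 16 mm (6 to 16 N) and at rest through the last second (all of step 2 and contact force between the fingers and vial below 0.2 N and contact force between the fingers and ampoule below 0.2 N and linear speed of carrier below 0.01 m/s); the arm keeps its last pose, push and grip.
It fails at once if the plate is driven to its end stop (value of joint stop_plate above 0.0205 m).
It fails at once if the vial or the ampoule is tipped over (angle between any of vial_mid, ampoule_mid's own z axis and vertical above 0.9 rad).
It fails at once if the pill bottle is displaced by more than 3 cm (distance of pill_bottle from where it was at the start of the episode above 0.03 m).
It fails at once if the kidney dish is displaced by more than 3 cm (distance of kidney_dish from where it was at the start of the episode above 0.03 m).
It fails at once if the syringe is displaced by more than 3 cm (distance of syringe from where it was at the start of the episode above 0.03 m).
It also fails if it takes over 64 s, if anything falls off the work surface, if the arm or the gripper's body presses on something with over 40 N, if the wrist force passes 120 N, or if a joint passes its speed limit or range.

## Robot

A 7-joint arm with a two-finger parallel gripper is mounted at the origin on a cart in front of the work surface, level with it; the furniture and walls round the work are solid. World frame = base frame: x ahead of the robot, y to its left, z up, the work surface at z = 0. Lengths are in m, angles in rad, forces in N, time in s.
With the tool pointing down it reaches from about 0.4 to 0.875 m from the base axis. Payload 19.3 kg.
Tool frame: the origin (TCP) lies at the very end of the fingers, on their centre line; the grasp point (between the pads) lies 19 mm behind it; z points along the fingers, y is the direction in which the jaws open and shut (so a half turn about z gives the same grasp; the last joint's range is limited). The gripper opens to 85 mm and grips with 20 to 120 N. Pads are 22 mm wide; open, the fingers measure 114 mm over their backs; the gripper's body (76 mm by 85 mm) begins 54 mm behind the grasp point. The pads swing forward as they close: fully open they stand 13 mm farther back than shut.
Start: joints at [1.212, 0.521, -0.036, 1.599, 0.021, 1.021, -0.113], TCP at [0.178, -0.599, 0.231] pointing down, gripper open.
Joint ranges: [-2.91, 2.91], [-0.3, 2.13], [-1.5, 1.42], [0.17, 2.43], [-1.26, 4.41], [0.16, 1.93], [-2.52, 2.52]. Speed limits (rad/s): [1.89, 1.89, 2.39, 2.39, 3.01, 3.01, 3.01].

## Interface

Orientations are given as [roll, pitch, yaw] about the fixed x, y, z axes, in that order (R = Rz(yaw) Ry(pitch) Rx(roll)).
In Python, from workcell import bot gives the robot as it stands.
- The arm moves only by the tool apply_moves, never from a script. Its argument "commands" is a list of rows, each an object with "travel": the shift along the tool's x, y, z in m, a list of three; "twist": the turn, a rotation vector about the tool's x, y, z in degrees, a list of three; "claw": the finger opening in m, from 0 to 0.0854. A call has 1 to 10 rows; each row is the pose to reach, as a shift and turn from the pose commanded when the call began, along the tool's axes at that moment; what a row does not reach only later rows make up. A row lasts 1/10 s, in which the tool goes at most 50 mm and 8.59 degrees, less where a joint would pass 70% of its speed; a pose out of reach is approached as far as the arm can. A call with a gripper value outside its range is refused whole. The fingers move at their own pace and stop on an object; "force" is the grip in N (left out, the last holds). Time passes only in rows, so rows that repeat a pose let the fingers close. It gives the time, the measured TCP pose, the force and the opening at its end, in the units of the state.
- bot.observe(): the state, without advancing time (a new reading comes with each control period).
- bot.grab_frame(name): name is "scene" or "top" or "wrist"; returns a dict with "frame" (400x640x3 uint8, blue, green, red), "fx", "fy", "cx", "cy" (pixels), "pose" (4x4, takes a point from camera to world coordinates); the wrist camera has in their place "tool_from_camera" (4x4, takes a point from camera to tool coordinates, whose origin is the TCP and whose axes are the flange's). Camera axes: x right, y up, looking along -z (the intrinsics and any distortion apply to the point x, -y, -z); pixel columns grow to the right and rows downward; lengths in m; the calibration is good to about 2 mm. The wrist camera is an equidistant fisheye: a pixel r from the principal point sees the ray r / f radians off the axis. A picture is of the moment at which its call begins: read the wrist's pose just before it. There is no depth.
- bot.job_done(): hands the job in, once; it reports no verdict.
The state is a dict: "clock": time; "qpos": joint angles; "qd": joint speeds; "joint_efforts": joint torques, N m; "position": TCP position; "tool_rot": TCP orientation; "force": force on the tool from outside, world axes, zero at the start; "moment": the same for the moment, N m; "grip_width": finger opening in m.
Only numpy, scipy, OpenCV 4.12 (cv2) and the standard library are available. Lean on these libraries where they do the work, as an engineer would, in place of code of your own. Each camera call takes 0.05 s, during which the arm holds its last target.

## Working session

There is one attempt and no reset: what is moved stays moved. The work goes in short steps, Python scripts to look and compute and a tool call to move; the robot and the scene stay as the last step left them, time stands still between calls to the robot, and variables do not carry over. Pictures are saved under pics/ and viewed, and the job is handed in when it is done.

Besides the shell and the picture viewer there is one more tool, called after "Call:" in YAML: its name, and indented under it one key for each argument. apply_moves: Moves the arm, as the interface text tells. Its arguments: {"type":"object","properties":{"commands":{"type":"array"},"force":{"type":"number"}},"required":["commands"]}

```bash
mkdir -p pics; ls
python3 - <<'E'
from workcell import bot
import cv2,numpy as np
np.set_printoptions(precision=4,suppress=True)
s=bot.observe(); print(s)
for n in ("scene","top"):
    g=bot.grab_frame(n); cv2.imwrite(f"pics/{n}0.png",g["frame"]); print(n,g["fx"],g["fy"],g["cx"],g["cy"],g["pose"],[k for k in g])
    np.savez(f"{n}_cal.npz",**{k:g[k] for k in("fx","fy","cx","cy","pose")})
E
```

```text
pics
{'clock': 0.0, 'qpos': array([ 1.2118,  0.522 , -0.0364,  1.6   ,  0.0212,  1.0211, -0.1128]), 'qd': array([ 0.001 , -0.0001,  0.0002,  0.0005, -0.0015, -0.0019,  0.0016]), 'joint_efforts': array([  0.0014, -92.7112,   1.9814, -36.9938,   0.0182,   0.008 ,
        -0.    ]), 'position': array([ 0.1779, -0.5988,  0.2307]), 'tool_rot': array([-3.1405,  0.    ,  0.2888]), 'force': array([ 0.0085, -0.2028,  0.2947]), 'moment': array([-0.0456,  0.0085,  0.0427]), 'grip_width': 0.08549839741918489}
scene 468.92222929343365 468.92222929343365 320.52792927961514 202.04772939302936 [[-0.5774  0.6294 -0.52   -0.1972]
 [-0.8164 -0.4533  0.3579  0.5729]
 [-0.0104  0.6312  0.7756  1.1629]
 [ 0.      0.      0.      1.    ]] ['frame', 'fx', 'fy', 'cx', 'cy', 'pose']
top 467.9067854090586 467.9067854090586 319.0795448030872 202.5425350201218 [[ 0.0732  0.9744 -0.2124  0.2189]
 [-0.9973  0.0719 -0.0141  0.0387]
 [ 0.0016  0.2129  0.9771  1.465 ]
 [ 0.      0.      0.      1.    ]] ['frame', 'fx', 'fy', 'cx', 'cy', 'pose']
```

View pics/scene0.png

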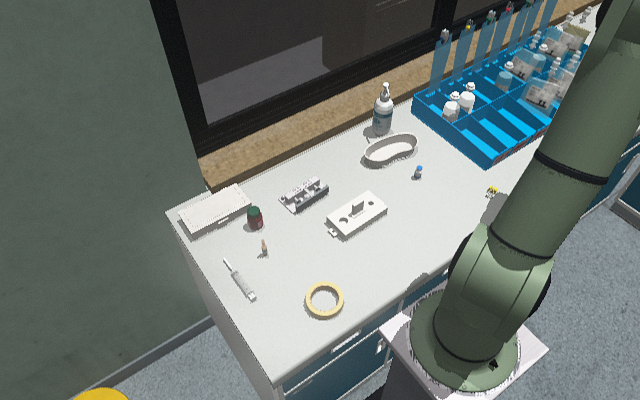

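View pics/top0.png

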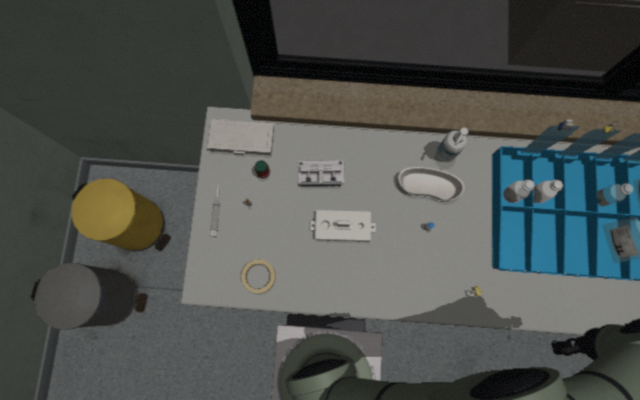

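```bash
cat > h.py <<'E'
import numpy as np,cv2
np.set_printoptions(precision=4,suppress=True)
def cal(n): return dict(np.load(f"{n}_cal.npz"))
def px2w(n,u,v,z):
    c=cal(n);P=c["pose"];d=P[:3,:3]@np.array([(u-c["cx"])/c["fx"],-(v-c["cy"])/c["fy"],-1.])
    o=P[:3,3];return o+d*(z-o[2])/d[2]
def w2px(n,p):
    c=cal(n);P=c["pose"];q=P[:3,:3].T@(np.asarray(p,float)-P[:3,3])
    return np.array([c["cx"]+c["fx"]*q[0]/-q[2],c["cy"]-c["fy"]*q[1]/-q[2]])
E
python3 - <<'E'
import cv2
a=cv2.imread("pics/top0.png")
def crop(a,x0,y0,x1,y1,k,f): cv2.imwrite(f,cv2.resize(a[y0:y1,x0:x1],None,fx=k,fy=k,interpolation=cv2.INTER_CUBIC))
crop(a,290,145,450,255,5,"pics/t1.png")
crop(a,200,145,280,255,5,"pics/t2.png")
b=cv2.imread("pics/scene0.png")
crop(b,240,160,440,260,4,"pics/s1.png")
E
```

```text
(no output)
```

View pics/t1.png

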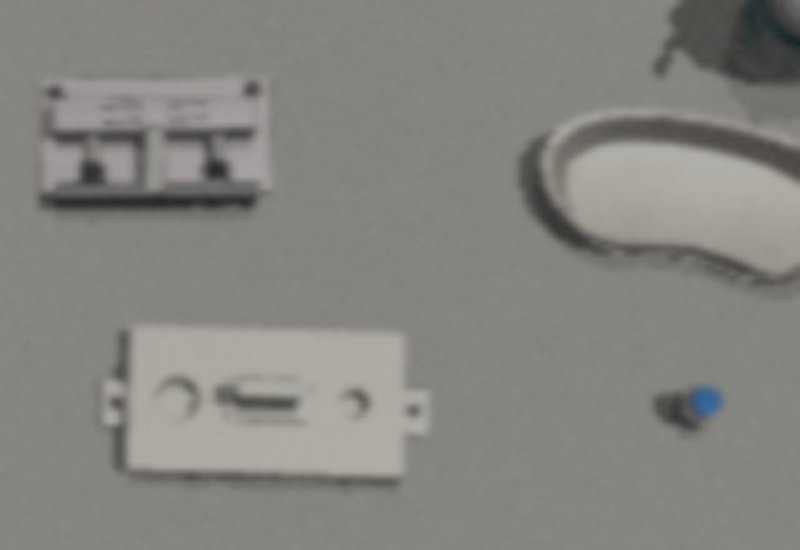

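View pics/t2.png

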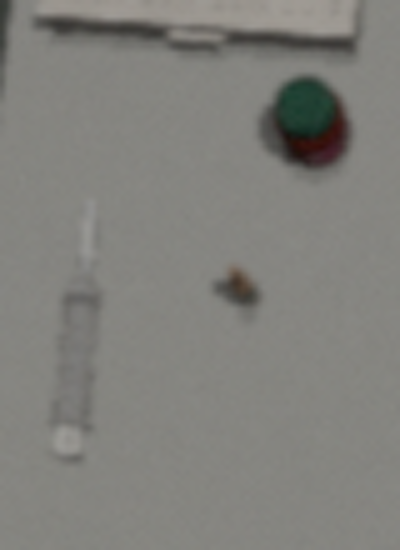

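View pics/s1.png

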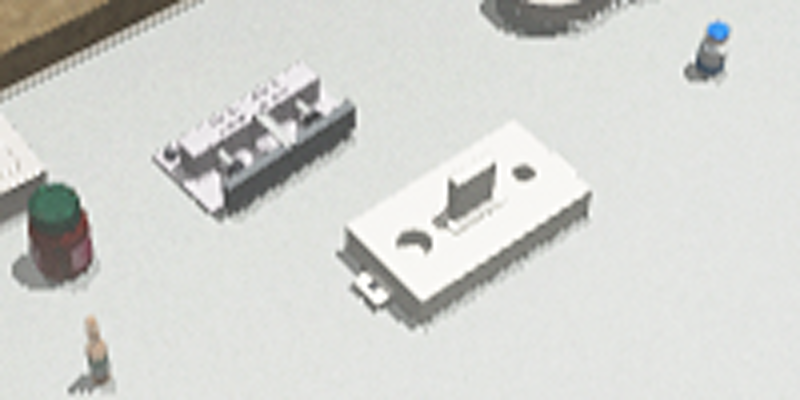

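Run:
```python
from h import *
def T(x,y): return px2w
t=lambda x,y,z,ox=290,oy=145,k=5:px2w("top",(x+.5)/k-.5+ox,(y+.5)/k-.5+oy,z)
s=lambda x,y,z:px2w("scene",(x+.5)/4-.5+240,(y+.5)/4-.5+160,z)
print("wide top",t(177,399,.032),"scene",s(414,242,.032))
print("narrow top",t(354,403,.032),s(524,173,.032))
C=[t(131,327,.032),t(405,333,.032),t(402,477,.032),t(127,470,.032)]
print("corners",*C, np.mean(C,0))
C=[s(347,228,.032),s(514,124,.032),s(590,197,.032),s(420,300,.032)]
print("scene corners",*C,np.mean(C,0))
print("tab top", t(258,396,.08), s(474,175,.08))
print("vial cap", t(706,401,.048),s(719,30,.048))
print("vial foot", t(684,412,0),s(711,72,0.0))
print("amp top", t(236,272,.078,200),s(91,321,.078)); print("amp foot",t(250,296,0,200),s(100,380,0))
print("stop block front top of plate", t(40,197,.037),t(258,197,.037),"scene",s(225,188,.037),s(356,108,.037))
print("stop back corners",t(42,82,.036),t(268,80,.036))
print("pill",t(306,108,.072,200),"syr",t(90,205,0,200),t(68,445,.01,200), "dish",t(525,165,.036),t(780,280,.036))
```

```text
wide top [0.4625 0.0359 0.032 ] scene [0.4639 0.0363 0.032 ]
narrow top [ 0.4681 -0.0738  0.032 ] [ 0.4676 -0.0732  0.032 ]
corners [0.5059 0.0678 0.032 ] [ 0.5146 -0.1031  0.032 ] [ 0.4241 -0.1058  0.032 ] [0.416  0.0635 0.032 ] [ 0.4652 -0.0194  0.032 ]
scene corners [0.5042 0.0695 0.032 ] [ 0.511  -0.0983  0.032 ] [ 0.4196 -0.0992  0.032 ] [0.4188 0.0648 0.032 ] [ 0.4634 -0.0158  0.032 ]
tab top [ 0.4598 -0.0123  0.08  ] [ 0.4595 -0.0145  0.08  ]
vial cap [ 0.4824 -0.288   0.048 ] [ 0.482  -0.2872  0.048 ]
vial foot [ 0.4833 -0.2853  0.    ] [ 0.4797 -0.286   0.    ]
amp top [0.5152 0.2785 0.078 ] [0.5139 0.2835 0.078 ]
amp foot [0.5169 0.2813 0.    ] [0.516  0.2842 0.    ]
stop block front top of plate [0.584  0.1311 0.037 ] [ 0.5941 -0.0059  0.037 ] scene [0.5872 0.1253 0.037 ] [ 0.5943 -0.0041  0.037 ]
stop back corners [0.6597 0.1362 0.036 ] [ 0.6717 -0.0074  0.036 ]
pill [0.6234 0.2473 0.072 ] syr [0.5691 0.3906 0.    ] [0.4114 0.3835 0.01  ] dish [ 0.6276 -0.1731  0.036 ] [ 0.5649 -0.3352  0.036 ]
```

```bash
cat >> h.py <<'E'
from scipy.spatial.transform import Rotation as Ro
def plan(s,target,yaw):
    """shift (tool axes) and twist deg to bring TCP to target, tool down, yaw"""
    R=Ro.from_euler('xyz',s["tool_rot"]); G=Ro.from_euler('xyz',[np.pi,0,yaw])
    return R.inv().apply(np.array(target)-s["position"]), (R.inv()*G).as_rotvec(degrees=True)
E
python3 - <<'E'
from h import *
from workcell import bot
s=bot.observe()
print(plan(s,[.482,-.287,.15],np.pi/2))
E
```

```text
(array([ 0.3803, -0.2122,  0.081 ]), array([ -0.0534,  -0.033 , -73.4524]))
```

Call:
apply_moves:
  commands:
    - {"travel":[0.03,-0.015,0.0],"twist":[0,0,-7]}
    - {"travel":[0.07,-0.04,0.01],"twist":[0,0,-15]}
    - {"travel":[0.11,-0.06,0.02],"twist":[0,0,-23]}
    - {"travel":[0.155,-0.085,0.03],"twist":[0,0,-31]}
    - {"travel":[0.2,-0.11,0.04],"twist":[0,0,-39]}
    - {"travel":[0.245,-0.135,0.05],"twist":[0,0,-47]}
    - {"travel":[0.29,-0.16,0.06],"twist":[0,0,-55]}
    - {"travel":[0.33,-0.185,0.07],"twist":[0,0,-63]}
    - {"travel":[0.36,-0.2,0.08],"twist":[0,0,-69]}
    - {"travel":[0.38,-0.212,0.081],"twist":[-0.05,-0.03,-73.45]}

```text
invalid input at $.commands[0]: expected keys travel, twist, claw
```

Call:
apply_moves:
  commands:
    - {"travel":[0,0,0],"twist":[0,0,0],"claw":0.05}
    - {"travel":[0,0,0],"twist":[0,0,0],"claw":0.05}
    - {"travel":[0,0,0],"twist":[0,0,0],"claw":0.05}

```text
clock: 0.4
position: [0.1779, -0.599, 0.2312]
tool_rot: [-3.141, 0.0, 0.289]
force: [-0.4, 0.3, 0.4]
grip_width: 0.05
```

```bash
cat >> h.py <<'E'
def snap(f):
    from workcell import bot
    s=bot.observe(); g=bot.grab_frame("wrist"); cv2.imwrite(f"pics/{f}.png",g["frame"])
    T=np.eye(4);T[:3,:3]=Ro.from_euler('xyz',s["tool_rot"]).as_matrix();T[:3,3]=s["position"]
    np.savez(f"{f}_w.npz",T=T@g["tool_from_camera"],**{k:g[k] for k in("fx","fy","cx","cy")})
    print(s["clock"],s["position"],s["tool_rot"],s["grip_width"],s["force"]); return s
def wpx(f,u,v,z):
    c=np.load(f"{f}_w.npz");a=np.array([(u-c["cx"])/c["fx"],(v-c["cy"])/c["fy"]]);th=np.hypot(*a)
    a=a/th*np.sin(th); d=c["T"][:3,:3]@np.array([a[0],-a[1],-np.cos(th)]);o=c["T"][:3,3]
    return o+d*(z-o[2])/d[2]
def wproj(f,p):
    c=np.load(f"{f}_w.npz");q=c["T"][:3,:3].T@(np.asarray(p,float)-c["T"][:3,3]);x,y,z=q[0],-q[1],-q[2]
    r=np.hypot(x,y);th=np.arctan2(r,z);return np.array([c["cx"]+c["fx"]*th*x/r,c["cy"]+c["fy"]*th*y/r])
E
python3 - <<'E'
from h import *
s=snap("w1"); print(s["qpos"]); c=np.load("w1_w.npz"); print(c["T"],c["fx"],c["cx"],c["cy"])
print(wproj("w1",[.482,-.287,.048]))
E
```

```text
0.4 [ 0.1779 -0.599   0.2312] [-3.1413  0.      0.2887] 0.04998237440508885 [-0.4075  0.3188  0.385 ]
[ 1.2118  0.5215 -0.0363  1.5996  0.0212  1.0211 -0.1128]
[[ 0.2848  0.9196  0.2707  0.2465]
 [-0.9586  0.2732  0.0804 -0.5782]
 [-0.0001 -0.2824  0.9593  0.3744]
 [ 0.      0.      0.      1.    ]] 309.70691628693146 322.1662590078962 203.64706000531476
[159.0978 -94.9535]
```

View pics/w1.png

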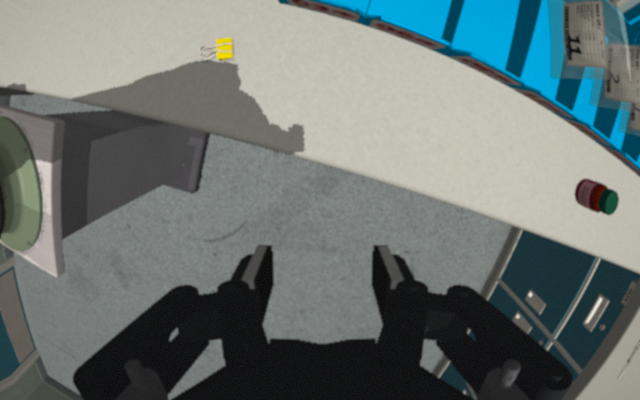

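Call:
apply_moves:
  commands:
    - {"travel":[0.03,-0.015,0.0],"twist":[0,0,-7],"claw":0.05}
    - {"travel":[0.07,-0.04,0.0],"twist":[0,0,-15],"claw":0.05}
    - {"travel":[0.11,-0.06,0.0],"twist":[0,0,-23],"claw":0.05}
    - {"travel":[0.155,-0.085,0.0],"twist":[0,0,-31],"claw":0.05}
    - {"travel":[0.2,-0.11,0.01],"twist":[0,0,-39],"claw":0.05}
    - {"travel":[0.245,-0.135,0.02],"twist":[0,0,-47],"claw":0.05}
    - {"travel":[0.29,-0.16,0.04],"twist":[0,0,-55],"claw":0.05}
    - {"travel":[0.33,-0.185,0.06],"twist":[0,0,-63],"claw":0.05}
    - {"travel":[0.36,-0.2,0.075],"twist":[0,0,-69],"claw":0.05}
    - {"travel":[0.38,-0.212,0.081],"twist":[-0.05,-0.03,-73.45],"claw":0.05}

```text
clock: 1.45
position: [0.4838, -0.2841, 0.1487]
tool_rot: [-3.141, -0.001, 1.578]
force: [-0.1, 0.4, 0.3]
grip_width: 0.05
```

Call:
apply_moves:
  commands:
    - {"travel":[0,0,0],"twist":[0,0,0],"claw":0.05}
    - {"travel":[0,0,0],"twist":[0,0,0],"claw":0.05}
    - {"travel":[0,0,0],"twist":[0,0,0],"claw":0.05}

```text
clock: 1.75
position: [0.4812, -0.2891, 0.1507]
tool_rot: [3.141, 0.002, 1.568]
force: [0.1, -0.1, 0.5]
grip_width: 0.0497
```

Run:
```python
from h import *
s=snap("w2"); print(s["qpos"]); 
print(wproj("w2",[.482,-.287,.048]))
```

```text
1.75 [ 0.4812 -0.2891  0.1507] [3.1412 0.0018 1.568 ] 0.04965454075066576 [ 0.1293 -0.0853  0.4654]
[ 0.7243  0.546  -0.4012  1.8309  0.2832  0.82    0.1779]
[323.4066 200.6798]
```

View pics/w2.png

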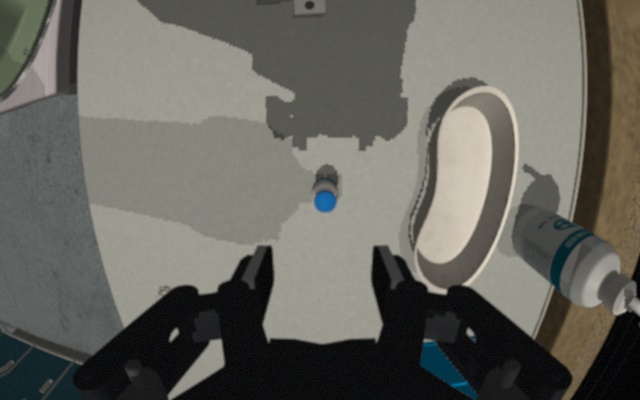

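Run:
```python
from h import *
from workcell import bot
print(wpx("w2",325,201,.048), wpx("w2",412,215,.036), wpx("w2",418,265,.036))
s=bot.observe(); v=wpx("w2",325,201,.048)
print(plan(s,[v[0],v[1],.0165],np.pi/2))
```

```text
[ 0.4833 -0.2873  0.048 ] [ 0.5621 -0.304   0.036 ] [ 0.5737 -0.3554  0.036 ]
(array([0.002 , 0.0021, 0.1343]), array([ 0.0266,  0.1013, -0.1611]))
```

Call:
apply_moves:
  commands:
    - {"travel":[0.0,0.001,0.04],"twist":[0,0,0],"claw":0.05}
    - {"travel":[0.0,0.001,0.08],"twist":[0,0,0],"claw":0.05}
    - {"travel":[0.0,0.001,0.11],"twist":[0,0,0],"claw":0.05}
    - {"travel":[0.0,0.001,0.125],"twist":[0,0,0],"claw":0.05}
    - {"travel":[0.0,0.001,0.134],"twist":[0,0,0],"claw":0.05}
    - {"travel":[0.0,0.001,0.134],"twist":[0,0,0],"claw":0.05}
    - {"travel":[0.0,0.001,0.134],"twist":[0,0,0],"claw":0.05}

```text
clock: 2.5
position: [0.4835, -0.2883, 0.0175]
tool_rot: [3.14, 0.002, 1.57]
force: [0.1, 0.5, 0.1]
grip_width: 0.05
```

Run:
```python
from h import *
s=snap("w3"); print(wpx("w3",320,200,.048))
```

```text
2.5 [ 0.4835 -0.2883  0.0175] [3.1399 0.0017 1.5703] 0.04995526122675294 [0.1487 0.5412 0.1339]
[ 0.4825 -0.2478  0.048 ]
```

View pics/w3.png

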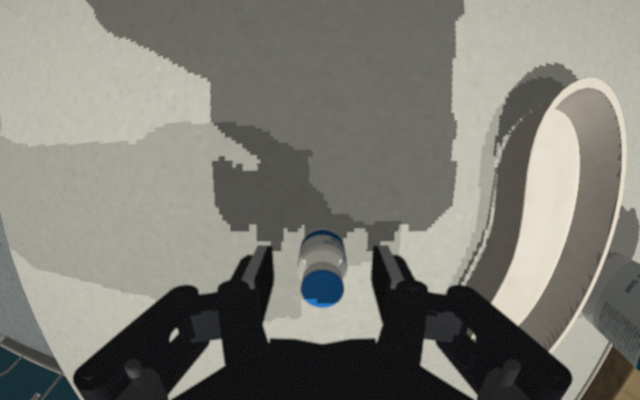

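Call:
apply_moves:
  commands:
    - {"travel":[0,0,0],"twist":[0,0,0],"claw":0.02}
    - {"travel":[0,0,0],"twist":[0,0,0],"claw":0.02}
    - {"travel":[0,0,0],"twist":[0,0,0],"claw":0.02}
    - {"travel":[0,0,0],"twist":[0,0,0],"claw":0.02}
    - {"travel":[0,0,0],"twist":[0,0,0],"claw":0.02}
  force: 20

```text
clock: 3.05
position: [0.4833, -0.2881, 0.0171]
tool_rot: [3.14, 0.002, 1.571]
force: [-2.1, 0.7, 9.2]
grip_width: 0.0232
```

Run:
```python
from h import *
s=snap("w4"); print(wpx("w4",322,287,.048), wpx("w3",322,287,.048))
```

```text
3.05 [ 0.4833 -0.2881  0.0171] [3.1403 0.0016 1.5705] 0.023236190749057313 [-2.112   0.6764  9.1633]
[ 0.483  -0.2857  0.048 ] [ 0.4832 -0.286   0.048 ]
```

View pics/w4.png

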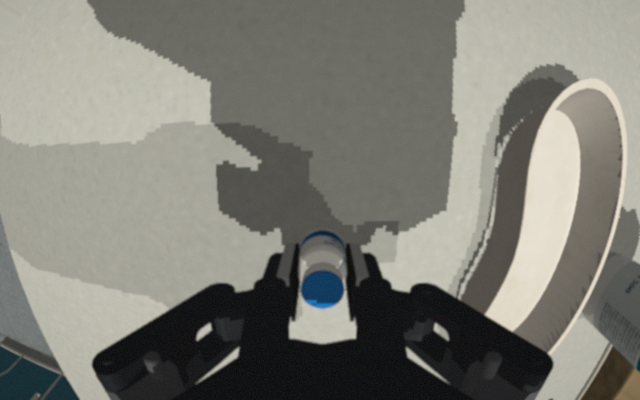

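Call:
apply_moves:
  commands:
    - {"travel":[0,0,-0.02],"twist":[0,0,0],"claw":0.02}
    - {"travel":[0.0,0,-0.06],"twist":[0,0,0],"claw":0.02}
    - {"travel":[0.02,-0.001,-0.1],"twist":[0,0,0],"claw":0.02}
    - {"travel":[0.06,-0.005,-0.133],"twist":[0,0,0],"claw":0.02}
    - {"travel":[0.105,-0.008,-0.133],"twist":[0,0,0],"claw":0.02}
    - {"travel":[0.15,-0.01,-0.133],"twist":[0,0,0],"claw":0.02}
    - {"travel":[0.195,-0.013,-0.133],"twist":[0,0,0],"claw":0.02}
    - {"travel":[0.24,-0.016,-0.133],"twist":[0,0,0],"claw":0.02}
    - {"travel":[0.28,-0.02,-0.133],"twist":[0,0,0],"claw":0.02}
    - {"travel":[0.305,-0.02,-0.133],"twist":[0,0,0],"claw":0.02}

```text
clock: 4.1
position: [0.4624, 0.0202, 0.1496]
tool_rot: [3.14, 0.001, 1.573]
force: [0.4, -0.8, 0.1]
grip_width: 0.0233
```

Call:
apply_moves:
  commands:
    - {"travel":[0.015,0,0.01],"twist":[0,0,0],"claw":0.02}
    - {"travel":[0.019,0,0.03],"twist":[0,0,0],"claw":0.02}
    - {"travel":[0.019,0,0.053],"twist":[0,0,0],"claw":0.02}
    - {"travel":[0.019,0,0.053],"twist":[0,0,0],"claw":0.02}
    - {"travel":[0.019,0,0.053],"twist":[0,0,0],"claw":0.02}
    - {"travel":[0.019,0,0.053],"twist":[0,0,0],"claw":0.02}

```text
clock: 4.7
position: [0.4634, 0.0362, 0.0971]
tool_rot: [3.14, 0.001, 1.57]
force: [1.3, -0.8, -0.6]
grip_width: 0.0235
```

Run:
```python
from h import *
s=snap("w5"); print(wproj("w5",[.4632,.0361,.032]),wproj("w5",[.4678,-.0735,.032]))
from workcell import bot
for n in("top","scene"):cv2.imwrite(f"pics/{n}5.png",bot.grab_frame(n)["frame"])
```

```text
4.7 [0.4634 0.0362 0.0971] [3.1399 0.0008 1.5704] 0.02348357065678662 [ 1.2596 -0.7797 -0.5565]
[321.9681 218.3363] [327.3633 337.1477]
```

View pics/w5.png

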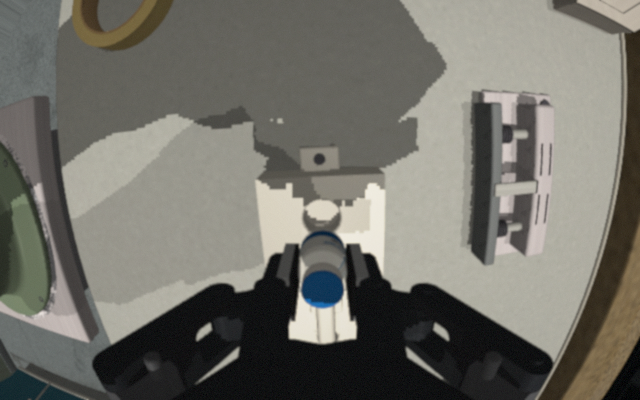

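Run:
```python
import cv2
a=cv2.imread("pics/w5.png");cv2.imwrite("pics/w5z.png",cv2.resize(a[140:315,240:405],None,fx=4,fy=4,interpolation=cv2.INTER_CUBIC)[:600])
```

```text
(no output)
```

View pics/w5z.png

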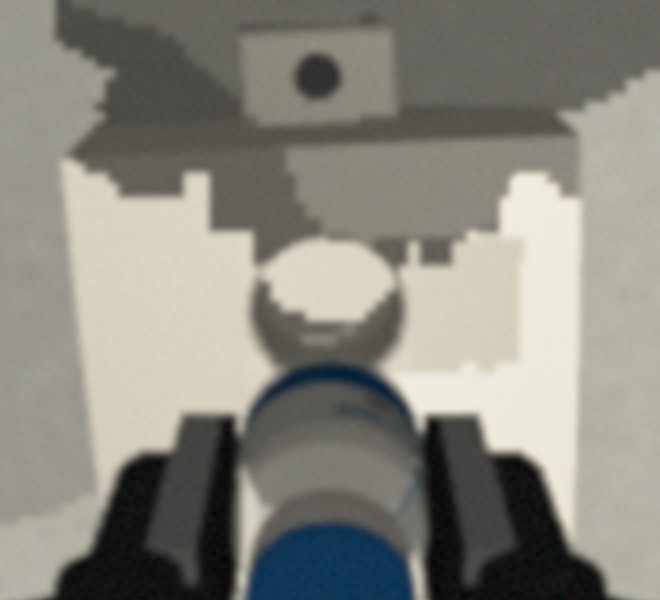

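Run:
```python
from h import *
from scipy.optimize import least_squares
t=np.linspace(0,2*np.pi,360)
def ext(f,c,r,z):
    P=np.array([wproj(f,[c[0]+r*np.cos(a),c[1]+r*np.sin(a),z]) for a in t]);return np.array([P[:,0].min(),P[:,0].max(),P[:,1].min()])
Z=lambda x,o:(x+.5)/4-.5+o
m=np.array([Z(252,240),Z(404,240),Z(237,140)])
r=least_squares(lambda c:ext("w5",c,.0135,.032)-m,[.463,.036],diff_step=1e-3);print("pocket",r.x,r.fun)
m=np.array([Z(248,240),Z(412,240),Z(362,140)])
r=least_squares(lambda c:ext("w5",c,.012,.080)-m,[.463,.036],diff_step=1e-3);print("foot",r.x,r.fun)
# cap
print("cap",wpx("w5",322.3,288,.128), wpx("w4",322.3,287.5,.048),wpx("w2",325,201,.048))
C=[wpx("w5",Z(x,240),Z(y,140),.032) for x,y in((66,158),(579,138))];print(C,np.arctan2(*( (C[0]-C[1])[:2][::-1]))*180/np.pi+180)
```

```text
pocket [0.463 0.037] [ 0.0288 -0.0288 -0.0011]
foot [0.4633 0.0338] [-0.5702  0.5707  0.0304]
cap [0.4633 0.0382 0.128 ] [ 0.4831 -0.2859  0.048 ] [ 0.4833 -0.2873  0.048 ]
[array([0.4173, 0.0648, 0.032 ]), array([0.5065, 0.0683, 0.032 ])] 2.2229415664359635
```

Call:
apply_moves:
  commands:
    - {"travel":[0,0,0.02],"twist":[0,0,0],"claw":0.02}
    - {"travel":[0.0,0,0.038],"twist":[0,0,0],"claw":0.02}
    - {"travel":[0.0,0,0.038],"twist":[0,0,0],"claw":0.02}
    - {"travel":[0.0,0,0.038],"twist":[0,0,0],"claw":0.02}
    - {"travel":[0.0,0,0.038],"twist":[0,0,0],"claw":0.02}

```text
clock: 5.35
position: [0.4634, 0.0363, 0.0589]
tool_rot: [3.14, 0.001, 1.571]
force: [-0.3, -0.2, -0.0]
grip_width: 0.0235
```

Run:
```python
from h import *
s=snap("w6")
a=cv2.imread("pics/w6.png");cv2.imwrite("pics/w6z.png",cv2.resize(a[190:310,260:390],None,fx=5,fy=5,interpolation=cv2.INTER_CUBIC))
```

```text
5.35 [0.4634 0.0363 0.0589] [3.1401 0.0007 1.5706] 0.023486935320134718 [-0.3375 -0.1875 -0.0361]
```

View pics/w6z.png

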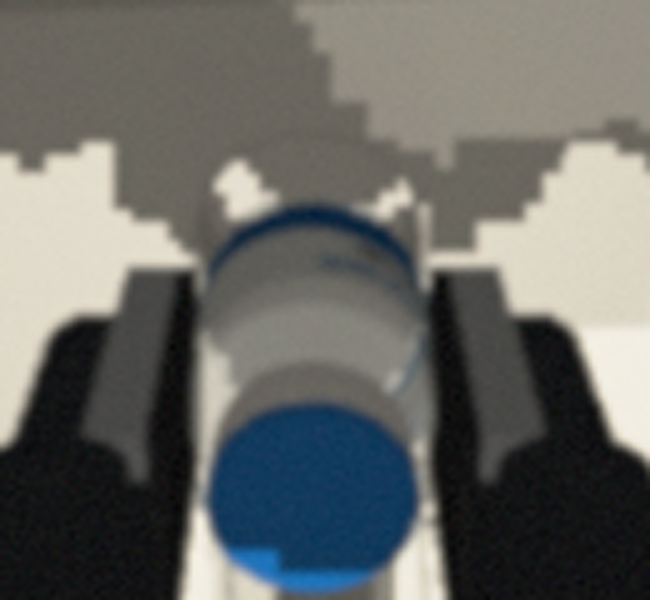

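Run:
```python
from h import *
from scipy.optimize import least_squares
t=np.linspace(0,2*np.pi,360)
def ext(f,c,r,z):
    P=np.array([wproj(f,[c[0]+r*np.cos(a),c[1]+r*np.sin(a),z]) for a in t]);return np.array([P[:,0].min(),P[:,0].max(),P[:,1].min()])
Zx=lambda x:(x+.5)/5-.5+260
Zy=lambda x:(x+.5)/5-.5+190
m=np.array([Zx(195),Zx(430),Zy(133)])
r=least_squares(lambda c:ext("w6",c,.0135,.032)-m,[.463,.036],diff_step=1e-3);print("pocket",r.x,r.fun)
for z in(.041,.0435):
  m=np.array([Zx(207),Zx(417),Zy(204)])
  r=least_squares(lambda c:ext("w6",c,.012,z)-m,[.463,.036],diff_step=1e-3);print("foot",r.x,r.fun)
print("cap",wpx("w6",322.6,289.3,.090))
```

```text
pocket [0.4632 0.0372] [ 0.8201 -0.8208 -0.0433]
foot [0.4632 0.0334] [ 0.042  -0.042  -0.0022]
foot [0.4632 0.0344] [-0.2784  0.2786  0.015 ]
cap [0.4634 0.0377 0.09  ]
```

Run:
```python
import cv2,numpy as np
L=[]
for f in("w3","w4","w6"):
    a=cv2.imread(f"pics/{f}.png");L.append(cv2.resize(a[215:315,290:355],None,fx=4,fy=4,interpolation=cv2.INTER_CUBIC))
cv2.imwrite("pics/cmp.png",np.hstack(L))
```

```text
(no output)
```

View pics/cmp.png

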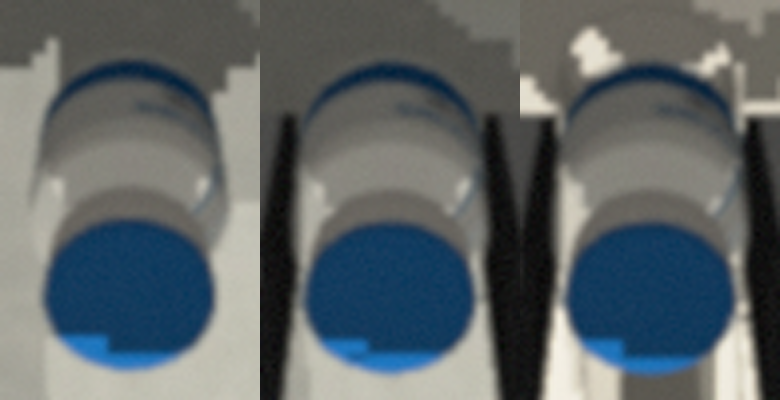

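Run:
```python
from h import *
from workcell import bot
L=[]
for n in("top","scene"):
    a=bot.grab_frame(n)["frame"];cv2.imwrite(f"pics/{n}6.png",a)
    u=w2px(n,[.4634,.037,.06]).astype(int);print(n,u);x0,y0=u[0]-32,u[1]-32
    print(x0,y0);L.append(cv2.resize(a[y0:y0+64,x0:x0+64],None,fx=6,fy=6,interpolation=cv2.INTER_CUBIC))
cv2.imwrite("pics/ts6.png",np.hstack(L))
```

```text
top [324 222]
292 190
scene [343 214]
311 182
```

View pics/ts6.png

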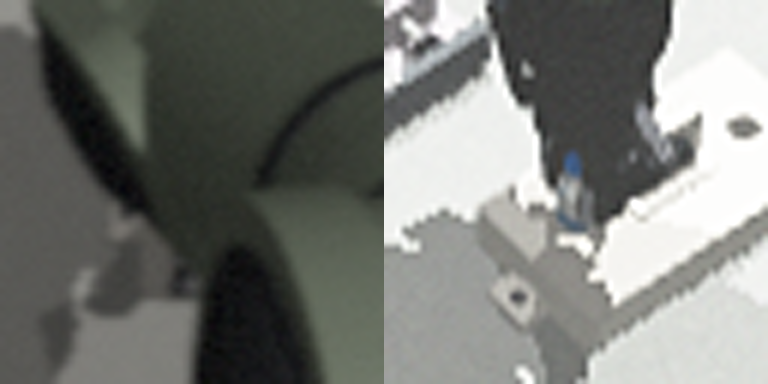

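Run:
```python
from h import *
s=lambda x,y,z:px2w("scene",(x-384+.5)/6-.5+311,(y+.5)/6-.5+182,z)
print(s(572,157,.09),s(572,155,.09),s(572,160,.09))
for y in(.0335,.0355,.0375):
    p=lambda q:(w2px("scene",q)-[311,182]+.5)*6-.5+[384,0]
    print(y,p([.4634,y,.090]),p([.4634,y,.042]))
```

```text
[0.4681 0.0395 0.09  ] [0.4691 0.0387 0.09  ] [0.4667 0.0406 0.09  ]
0.0335 [587.6821 157.5815] [584.8715 217.2886]
0.0355 [584.3993 159.4641] [581.6743 219.1518]
0.0375 [581.1131 161.3487] [578.4738 221.0168]
```

Call:
apply_moves:
  commands:
    - {"travel":[-0.0007,0,0.006],"twist":[0,0,0],"claw":0.02}
    - {"travel":[-0.0007,0,0.01],"twist":[0,0,0],"claw":0.02}
    - {"travel":[-0.0007,0,0.013],"twist":[0,0,0],"claw":0.02}
    - {"travel":[-0.0007,0,0.015],"twist":[0,0,0],"claw":0.02}
    - {"travel":[-0.0007,0,0.015],"twist":[0,0,0],"claw":0.02}

```text
clock: 6.0
position: [0.4627, 0.0356, 0.0427]
tool_rot: [-3.141, 0.001, 1.571]
force: [0.5, -0.1, -0.8]
grip_width: 0.0231
```

Run:
```python
from h import *
s=snap("w7")
a=cv2.imread("pics/w7.png");cv2.imwrite("pics/w7z.png",cv2.resize(a[190:310,260:390],None,fx=5,fy=5,interpolation=cv2.INTER_CUBIC))
```

```text
6.0 [0.4627 0.0356 0.0427] [-3.1413  0.0009  1.5709] 0.023121080434393107 [ 0.4694 -0.1431 -0.8488]
```

View pics/w7z.png

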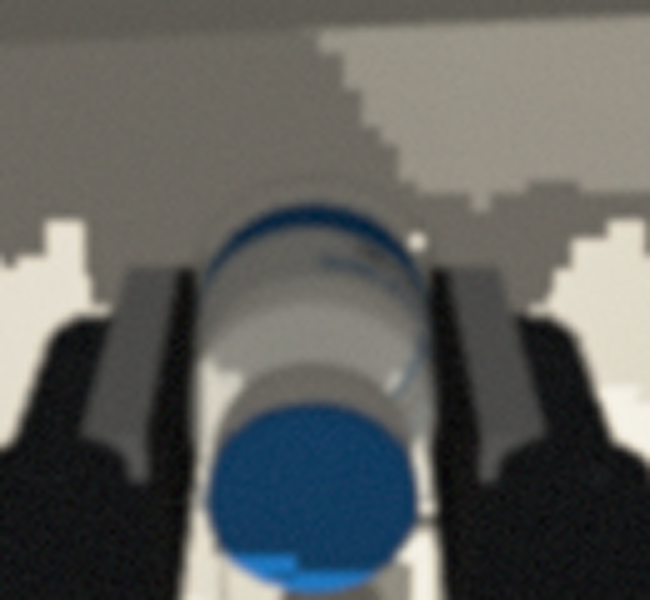

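Call:
apply_moves:
  commands:
    - {"travel":[0,0,0.003],"twist":[0,0,0],"claw":0.02}
    - {"travel":[0,0,0.006],"twist":[0,0,0],"claw":0.02}
    - {"travel":[0,0,0.008],"twist":[0,0,0],"claw":0.02}
    - {"travel":[0,0,0.008],"twist":[0,0,0],"claw":0.02}
    - {"travel":[0,0,0.008],"twist":[0,0,0],"claw":0.02}

```text
clock: 6.55
position: [0.4629, 0.0356, 0.035]
tool_rot: [3.141, 0.001, 1.571]
force: [-0.3, -0.6, -0.2]
grip_width: 0.0229
```

Run:
```python
from h import *
s=snap("w8")
a=cv2.imread("pics/w8.png");cv2.imwrite("pics/w8z.png",cv2.resize(a[190:310,260:390],None,fx=5,fy=5,interpolation=cv2.INTER_CUBIC))
```

```text
6.55 [0.4629 0.0356 0.035 ] [3.1413 0.0009 1.5707] 0.022887588864289314 [-0.3221 -0.5518 -0.1511]
```

View pics/w8z.png

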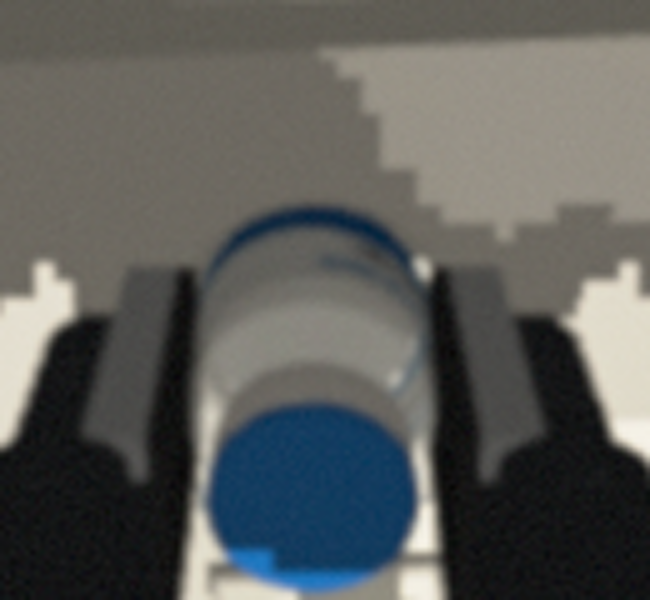

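Call:
apply_moves:
  commands:
    - {"travel":[0,0,0],"twist":[0,0,0],"claw":0.03}
    - {"travel":[0,0,0],"twist":[0,0,0],"claw":0.045}
    - {"travel":[0,0,0],"twist":[0,0,0],"claw":0.045}
    - {"travel":[0,0,0],"twist":[0,0,0],"claw":0.045}

```text
clock: 7.0
position: [0.463, 0.0355, 0.0351]
tool_rot: [3.141, 0.001, 1.571]
force: [0.2, -0.7, 0.1]
grip_width: 0.0448
```

Run:
```python
from h import *
s=snap("w9")
a=cv2.imread("pics/w9.png");cv2.imwrite("pics/w9z.png",cv2.resize(a[190:310,260:390],None,fx=5,fy=5,interpolation=cv2.INTER_CUBIC))
```

```text
7.0 [0.463  0.0355 0.0351] [3.1411 0.0009 1.5707] 0.04477505425322398 [ 0.1508 -0.6717  0.072 ]
```

View pics/w9z.png

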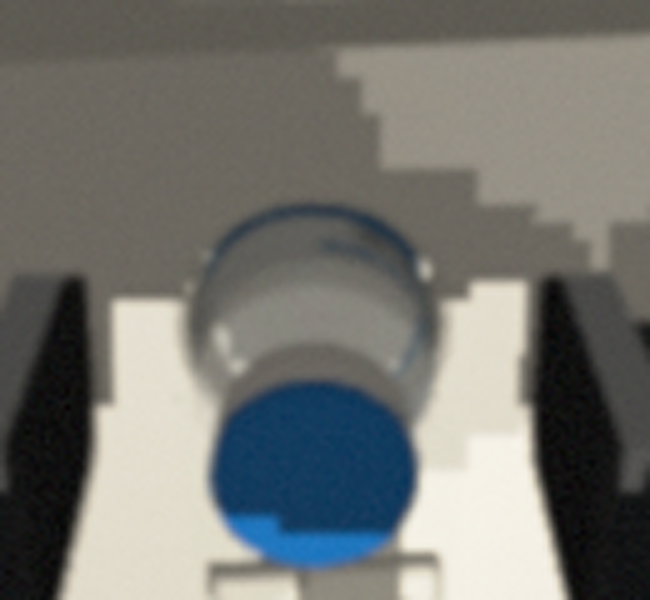

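Call:
apply_moves:
  commands:
    - {"travel":[0,0,-0.02],"twist":[0,0,0],"claw":0.045}
    - {"travel":[0.0,0,-0.06],"twist":[0,0,0],"claw":0.045}
    - {"travel":[0.01,0.002,-0.1],"twist":[0,0,0],"claw":0.045}
    - {"travel":[0.04,0.01,-0.125],"twist":[0,0,0],"claw":0.045}
    - {"travel":[0.085,0.02,-0.125],"twist":[0,0,0],"claw":0.045}
    - {"travel":[0.13,0.03,-0.125],"twist":[0,0,0],"claw":0.045}
    - {"travel":[0.17,0.04,-0.125],"twist":[0,0,0],"claw":0.045}
    - {"travel":[0.185,0.0525,-0.125],"twist":[0,0,0],"claw":0.045}
    - {"travel":[0.19,0.0525,-0.125],"twist":[0,0,0],"claw":0.045}
    - {"travel":[0.19,0.0525,-0.125],"twist":[0,0,0],"claw":0.045}

```text
clock: 8.05
position: [0.515, 0.2259, 0.1596]
tool_rot: [-3.141, 0.001, 1.571]
force: [0.2, -0.4, 0.3]
grip_width: 0.045
```

Run:
```python
from h import *
s=snap("w10"); print(wproj("w10",[.5155,.282,0]),wproj("w10",[.5155,.282,.078]))
a=cv2.imread("pics/w10.png");cv2.imwrite("pics/w10z.png",cv2.resize(a[60:260,200:460],None,fx=3,fy=3,interpolation=cv2.INTER_CUBIC))
```

```text
8.05 [0.515  0.2259 0.1596] [-3.1413  0.001   1.5715] 0.04497114046346265 [ 0.1501 -0.4249  0.3059]
[323.053  131.2644] [323.2851 136.9817]
```

View pics/w10z.png

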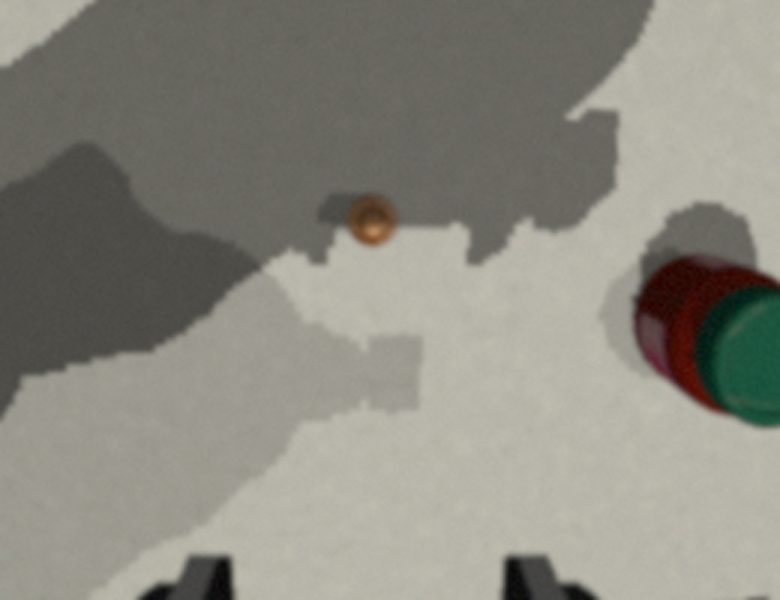

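Run:
```python
from h import *
for z in(0,.03,.05,.078): print(z,wpx("w10",323.8,132.8,z))
```

```text
0 [0.5162 0.2805 0.    ]
0.03 [0.5161 0.2822 0.03  ]
0.05 [0.516  0.2834 0.05  ]
0.078 [0.5159 0.285  0.078 ]
```

Call:
apply_moves:
  commands:
    - {"travel":[0.03,0.001,0],"twist":[0,0,0],"claw":0.045}
    - {"travel":[0.05,0.001,0.01],"twist":[0,0,0],"claw":0.045}
    - {"travel":[0.056,0.001,0.03],"twist":[0,0,0],"claw":0.045}
    - {"travel":[0.056,0.001,0.045],"twist":[0,0,0],"claw":0.045}
    - {"travel":[0.056,0.001,0.075],"twist":[0,0,0],"claw":0.045}
    - {"travel":[0.056,0.001,0.105],"twist":[0,0,0],"claw":0.045}
    - {"travel":[0.056,0.001,0.13],"twist":[0,0,0],"claw":0.045}
    - {"travel":[0.056,0.001,0.1425],"twist":[0,0,0],"claw":0.045}
    - {"travel":[0.056,0.001,0.1425],"twist":[0,0,0],"claw":0.045}
    - {"travel":[0.056,0.001,0.1425],"twist":[0,0,0],"claw":0.045}

```text
clock: 9.1
position: [0.5169, 0.2812, 0.0181]
tool_rot: [3.141, 0.001, 1.57]
force: [0.5, 0.0, 1.6]
grip_width: 0.0451
```

Run:
```python
from h import *
s=snap("w11"); 
a=cv2.imread("pics/w11.png");cv2.imwrite("pics/w11z.png",cv2.resize(a[190:340,240:410],None,fx=4,fy=4,interpolation=cv2.INTER_CUBIC))
for z in(0,.03,.05,.078): print(wproj("w11",[.516,.282,z]))
```

```text
9.1 [0.5169 0.2812 0.0181] [3.1407 0.0007 1.5701] 0.045060092940010336 [0.5022 0.0205 1.6312]
[320.9539 243.908 ]
[320.7586 269.0915]
[320.5883 291.4802]
[320.2719 334.2734]
```

View pics/w11z.png

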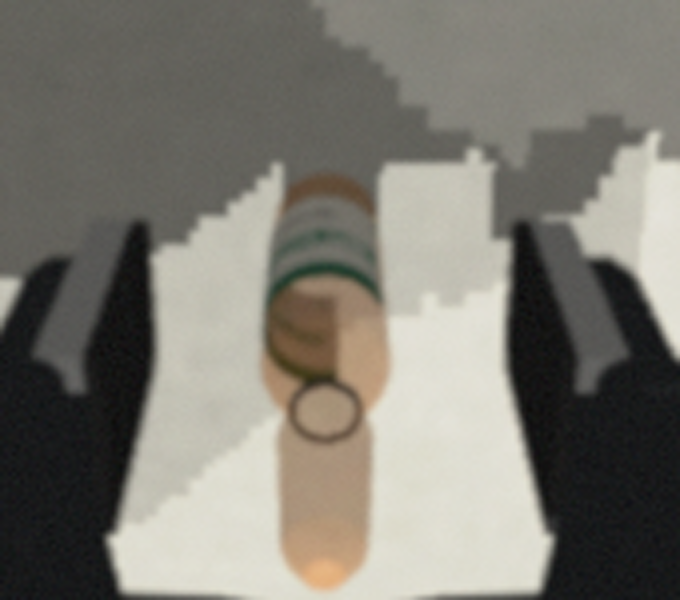

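Call:
apply_moves:
  commands:
    - {"travel":[0,0,0],"twist":[0,0,0],"claw":0.03}
    - {"travel":[0,0,0],"twist":[0,0,0],"claw":0.02}
    - {"travel":[0,0,0],"twist":[0,0,0],"claw":0.012}
    - {"travel":[0,0,0],"twist":[0,0,0],"claw":0.01}
    - {"travel":[0,0,0],"twist":[0,0,0],"claw":0.01}
    - {"travel":[0,0,0],"twist":[0,0,0],"claw":0.01}
  force: 20

```text
clock: 9.75
position: [0.5169, 0.2817, 0.018]
tool_rot: [3.14, 0.001, 1.571]
force: [-1.0, -1.6, 8.9]
grip_width: 0.0139
```

Run:
```python
from h import *
s=snap("w12"); 
a=cv2.imread("pics/w12.png");cv2.imwrite("pics/w12z.png",cv2.resize(a[190:340,240:410],None,fx=4,fy=4,interpolation=cv2.INTER_CUBIC))
```

```text
9.75 [0.5169 0.2817 0.018 ] [3.1403 0.0005 1.5706] 0.013878771563860711 [-0.9682 -1.5693  8.861 ]
```

View pics/w12z.png

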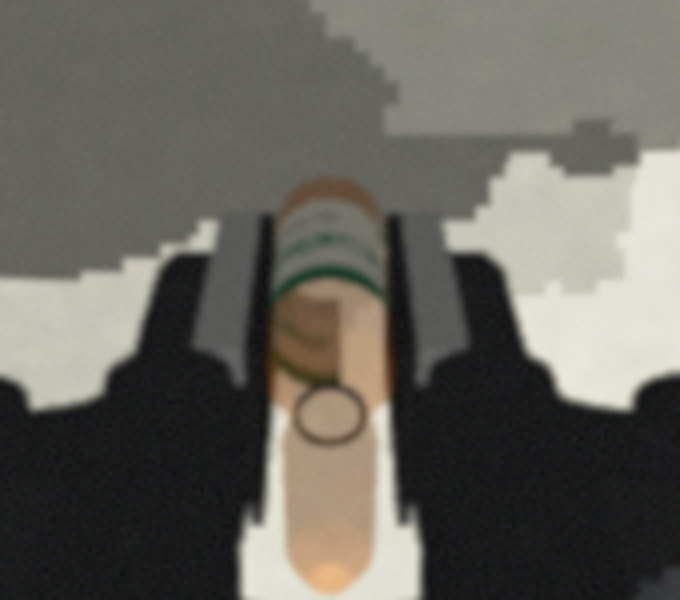

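Call:
apply_moves:
  commands:
    - {"travel":[0,0,-0.02],"twist":[0,0,0],"claw":0.01}
    - {"travel":[0.0,0,-0.06],"twist":[0,0,0],"claw":0.01}
    - {"travel":[-0.01,0,-0.1],"twist":[0,0,0],"claw":0.01}
    - {"travel":[-0.04,-0.008,-0.135],"twist":[0,0,0],"claw":0.01}
    - {"travel":[-0.085,-0.015,-0.142],"twist":[0,0,0],"claw":0.01}
    - {"travel":[-0.13,-0.022,-0.142],"twist":[0,0,0],"claw":0.01}
    - {"travel":[-0.175,-0.028,-0.142],"twist":[0,0,0],"claw":0.01}
    - {"travel":[-0.22,-0.035,-0.142],"twist":[0,0,0],"claw":0.01}
    - {"travel":[-0.265,-0.042,-0.142],"twist":[0,0,0],"claw":0.01}
    - {"travel":[-0.305,-0.047,-0.142],"twist":[0,0,0],"claw":0.01}

```text
clock: 10.8
position: [0.4687, -0.0256, 0.1599]
tool_rot: [3.141, 0.001, 1.57]
force: [0.4, -0.7, -0.4]
grip_width: 0.0141
```

Call:
apply_moves:
  commands:
    - {"travel":[-0.03,-0.002,0],"twist":[0,0,0],"claw":0.01}
    - {"travel":[-0.045,-0.002,0],"twist":[0,0,0],"claw":0.01}
    - {"travel":[-0.05,-0.0025,0.02],"twist":[0,0,0],"claw":0.01}
    - {"travel":[-0.05,-0.0025,0.05],"twist":[0,0,0],"claw":0.01}
    - {"travel":[-0.05,-0.0025,0.065],"twist":[0,0,0],"claw":0.01}
    - {"travel":[-0.05,-0.0025,0.065],"twist":[0,0,0],"claw":0.01}
    - {"travel":[-0.05,-0.0025,0.065],"twist":[0,0,0],"claw":0.01}
    - {"travel":[-0.05,-0.0025,0.065],"twist":[0,0,0],"claw":0.01}

```text
clock: 11.6
position: [0.4675, -0.0734, 0.0956]
tool_rot: [3.14, 0.001, 1.571]
force: [0.3, 0.6, 0.8]
grip_width: 0.0139
```

Run:
```python
from h import *
s=snap("w13"); 
a=cv2.imread("pics/w13.png");cv2.imwrite("pics/w13z.png",cv2.resize(a[190:340,240:410],None,fx=4,fy=4,interpolation=cv2.INTER_CUBIC))
print("neck rel",wpx("w12",322,293.8,.05)-[.5169,.2817,0], wproj("w13",[.4673,-.0732,.032]))
```

```text
11.6 [ 0.4675 -0.0734  0.0956] [3.1398 0.0011 1.5708] 0.013911001817358559 [0.3447 0.6217 0.7944]
neck rel [-0.0003 -0.0004  0.05  ] [322.0357 218.575 ]
```

View pics/w13.png

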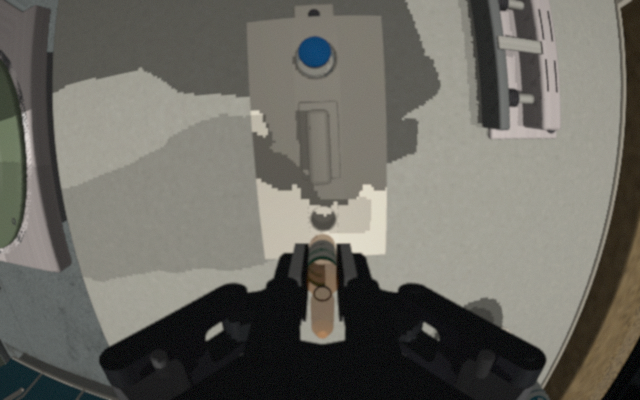

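View pics/w13z.png

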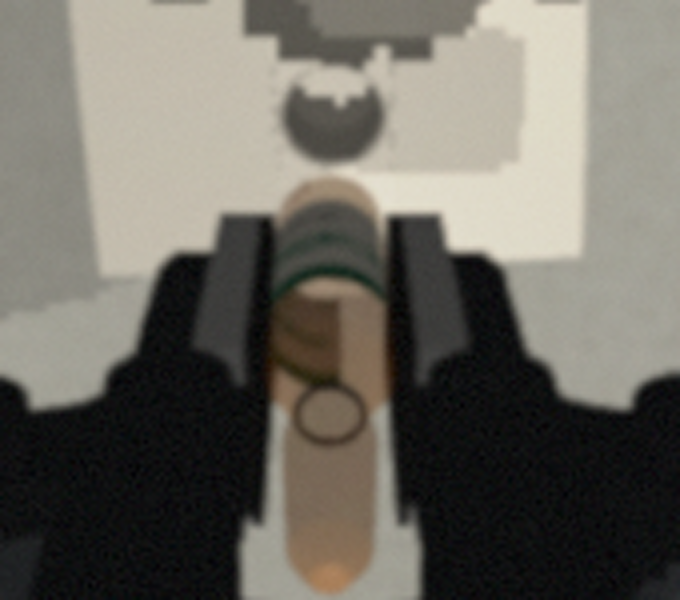

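Run:
```python
from h import *
from scipy.optimize import least_squares
t=np.linspace(0,2*np.pi,360)
def ext(f,c,r,z):
    P=np.array([wproj(f,[c[0]+r*np.cos(a),c[1]+r*np.sin(a),z]) for a in t]);return np.array([P[:,0].min(),P[:,0].max(),P[:,1].min(),P[:,1].max()])
Z=lambda x,o:(x+.5)/4-.5+o
m=np.array([Z(283,240),Z(384,240),Z(62,190),Z(163,190)])
r=least_squares(lambda c:ext("w13",c,.00875,.032)-m,[.467,-.073],diff_step=1e-3);print("pocket",r.x,r.fun)
m=np.array([Z(277,240),Z(379,240),Z(176,190)])
for z in(.0776,.081):
  r=least_squares(lambda c:ext("w13",c,.0075,z)[:3]-m,[.467,-.073],diff_step=1e-3);print("foot",r.x,r.fun)
print("neck",wpx("w13",Z(330,240),Z(415,190),.0776+.05))
m=np.array([Z(277,240),Z(381,240),Z(177,190)])
r=least_squares(lambda c:ext("w12",c,.0075,0)[:3]-m,[.517,.282],diff_step=1e-3);print("foot12",r.x,r.fun)
```

```text
pocket [ 0.468  -0.0727] [ 0.2427 -0.2432  0.8985 -0.9532]
foot [ 0.467  -0.0738] [-0.4213  0.4213  0.014 ]
foot [ 0.467  -0.0724] [-0.7001  0.7001  0.0238]
neck [ 0.4672 -0.0735  0.1276]
foot12 [0.5165 0.2812] [-0.1678  0.1678  0.0056]
```

Call:
apply_moves:
  commands:
    - {"travel":[0.0008,0.001,0.02],"twist":[0,0,0],"claw":0.01}
    - {"travel":[0.0008,0.001,0.035],"twist":[0,0,0],"claw":0.01}
    - {"travel":[0.0008,0.001,0.0405],"twist":[0,0,0],"claw":0.01}
    - {"travel":[0.0008,0.001,0.0405],"twist":[0,0,0],"claw":0.01}
    - {"travel":[0.0008,0.001,0.0405],"twist":[0,0,0],"claw":0.01}

```text
clock: 12.15
position: [0.4683, -0.0727, 0.0548]
tool_rot: [3.14, 0.001, 1.571]
force: [0.1, -0.2, 0.1]
grip_width: 0.014
```

Run:
```python
from h import *
s=snap("w14"); 
a=cv2.imread("pics/w14.png");cv2.imwrite("pics/w14z.png",cv2.resize(a[200:300,270:380],None,fx=6,fy=6,interpolation=cv2.INTER_CUBIC))
```

```text
12.15 [ 0.4683 -0.0727  0.0548] [3.1405 0.001  1.5706] 0.013998765612549289 [ 0.1177 -0.18    0.1191]
```

View pics/w14z.png

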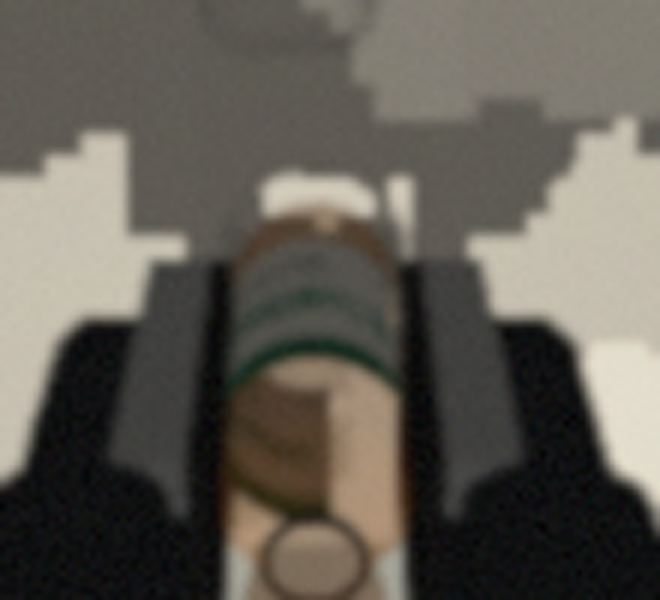

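Call:
apply_moves:
  commands:
    - {"travel":[0.0003,0.0,0.005],"twist":[0,0,0],"claw":0.01}
    - {"travel":[0.0003,0.0,0.009],"twist":[0,0,0],"claw":0.01}
    - {"travel":[0.0003,0.0,0.012],"twist":[0,0,0],"claw":0.01}
    - {"travel":[0.0003,0.0,0.012],"twist":[0,0,0],"claw":0.01}

```text
clock: 12.6
position: [0.4678, -0.0724, 0.0417]
tool_rot: [-3.141, 0.001, 1.571]
force: [0.0, -1.6, -0.3]
grip_width: 0.0139
```

Run:
```python
from h import *
s=snap("w15"); 
a=cv2.imread("pics/w15.png");cv2.imwrite("pics/w15z.png",cv2.resize(a[200:300,270:380],None,fx=6,fy=6,interpolation=cv2.INTER_CUBIC))
```

```text
12.6 [ 0.4678 -0.0724  0.0417] [-3.1414  0.0009  1.5707] 0.013874789993278963 [ 0.0049 -1.5802 -0.3256]
```

View pics/w15z.png

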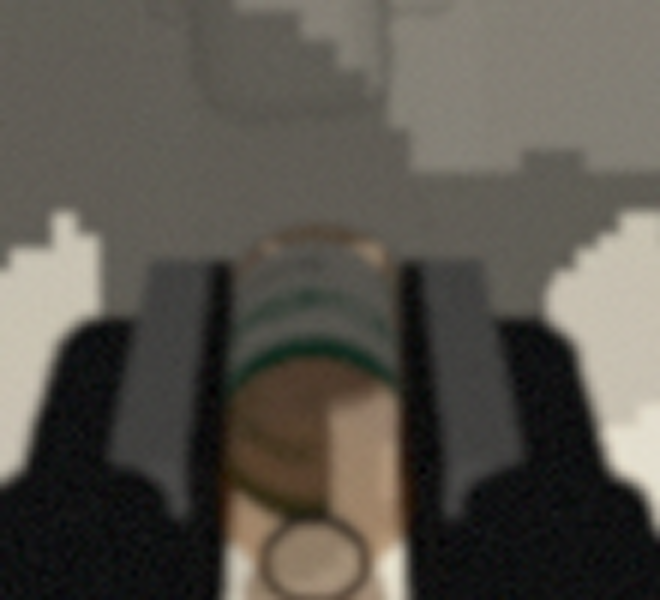

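Call:
apply_moves:
  commands:
    - {"travel":[-0.0006,0.0,0.002],"twist":[0,0,0],"claw":0.01}
    - {"travel":[-0.0006,0.0,0.005],"twist":[0,0,0],"claw":0.01}
    - {"travel":[-0.0006,0.0,0.007],"twist":[0,0,0],"claw":0.01}
    - {"travel":[-0.0006,0.0,0.007],"twist":[0,0,0],"claw":0.01}

```text
clock: 13.05
position: [0.4678, -0.0729, 0.0348]
tool_rot: [-3.142, 0.001, 1.571]
force: [0.2, 0.3, -0.1]
grip_width: 0.0137
```

Call:
apply_moves:
  commands:
    - {"travel":[0,0,0],"twist":[0,0,0],"claw":0.018}
    - {"travel":[0,0,0],"twist":[0,0,0],"claw":0.025}
    - {"travel":[0,0,0],"twist":[0,0,0],"claw":0.04}
    - {"travel":[0,0,0],"twist":[0,0,0],"claw":0.045}

```text
clock: 13.45
position: [0.468, -0.073, 0.0352]
tool_rot: [3.141, 0.001, 1.571]
force: [-0.4, 0.4, -0.3]
grip_width: 0.045
```

Run:
```python
from h import *
s=snap("w16"); 
a=cv2.imread("pics/w16.png");cv2.imwrite("pics/w16z.png",cv2.resize(a[190:340,240:410],None,fx=4,fy=4,interpolation=cv2.INTER_CUBIC))
```

```text
13.45 [ 0.468  -0.073   0.0352] [3.1411 0.0009 1.5707] 0.04501127789420979 [-0.3719  0.361  -0.334 ]
```

View pics/w16z.png

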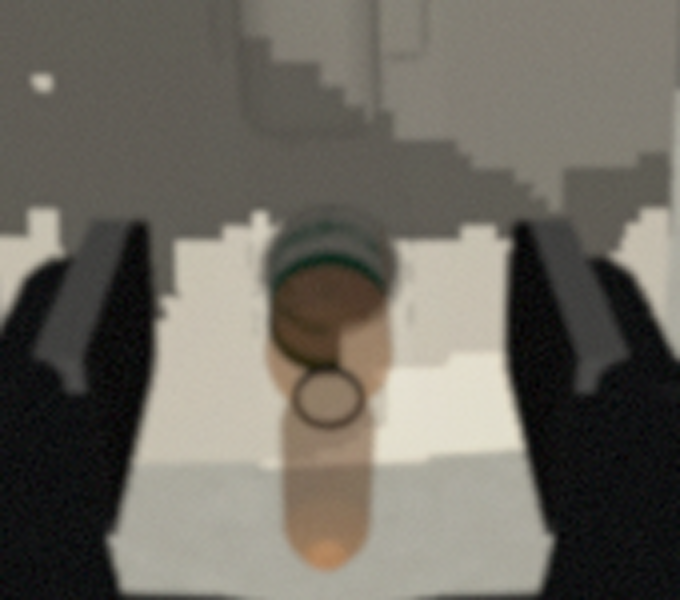

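Call:
apply_moves:
  commands:
    - {"travel":[0,0,-0.02],"twist":[0,0,0],"claw":0.045}
    - {"travel":[0,0,-0.06],"twist":[0,0,0],"claw":0.045}
    - {"travel":[0,0,-0.1],"twist":[0,0,0],"claw":0.045}
    - {"travel":[0,0,-0.14],"twist":[0,0,0],"claw":0.045}
    - {"travel":[0.0,0,-0.18],"twist":[0,0,0],"claw":0.045}
    - {"travel":[0.0,0.02,-0.2],"twist":[0,0,0],"claw":0.045}
    - {"travel":[-0.03,0.04,-0.2],"twist":[0,0,0],"claw":0.045}
    - {"travel":[-0.03,0.05,-0.2],"twist":[0,0,0],"claw":0.045}
    - {"travel":[-0.03,0.05,-0.2],"twist":[0,0,0],"claw":0.045}
    - {"travel":[-0.03,0.05,-0.2],"twist":[0,0,0],"claw":0.045}

```text
clock: 14.5
position: [0.5172, -0.1022, 0.2347]
tool_rot: [-3.141, 0.0, 1.571]
force: [-0.8, 0.2, 0.3]
grip_width: 0.045
```

Run:
```python
from h import *
s=snap("w17"); 
a=cv2.imread("pics/w17.png");cv2.imwrite("pics/w17z.png",cv2.resize(a[20:270,220:480],None,fx=2.4,fy=2.4,interpolation=cv2.INTER_CUBIC))
```

```text
14.5 [ 0.5172 -0.1022  0.2347] [-3.1409  0.0004  1.5713] 0.0450381438929685 [-0.8321  0.2216  0.2844]
```

View pics/w17.png

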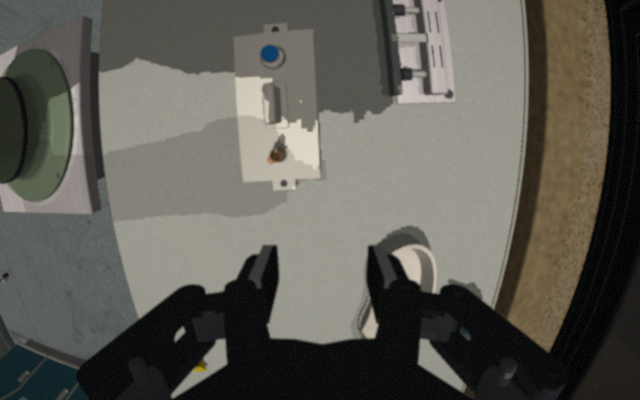

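Call:
apply_moves:
  commands:
    - {"travel":[0.04,0,0],"twist":[0,0,0],"claw":0.045}
    - {"travel":[0.07,0,0],"twist":[0,0,0],"claw":0.045}
    - {"travel":[0.07,0,0],"twist":[0,0,0],"claw":0.045}
    - {"travel":[0.07,0,0],"twist":[0,0,0],"claw":0.045}
    - {"travel":[0.07,0,0],"twist":[0,0,0],"claw":0.045}

```text
clock: 15.05
position: [0.5176, -0.0335, 0.235]
tool_rot: [3.141, 0.001, 1.57]
force: [0.4, 0.0, -0.2]
grip_width: 0.0452
```

Run:
```python
from h import *
s=snap("w18"); 
a=cv2.imread("pics/w18.png");cv2.imwrite("pics/w18z.png",cv2.resize(a[50:245,220:480],None,fx=3,fy=3,interpolation=cv2.INTER_CUBIC))
```

```text
15.05 [ 0.5176 -0.0335  0.235 ] [3.1415 0.0013 1.5702] 0.045179195968473064 [ 0.442   0.0484 -0.2472]
```

View pics/w18z.png

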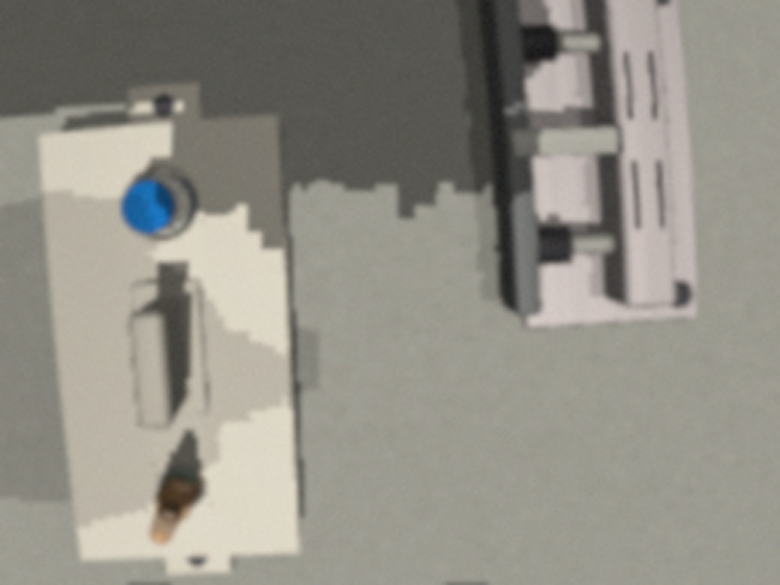

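Run:
```python
from h import *
a=cv2.imread("pics/w18.png");cv2.imwrite("pics/w18y.png",cv2.resize(a[10:165,360:470],None,fx=3.8,fy=3.8,interpolation=cv2.INTER_CUBIC))
```

```text
(no output)
```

View pics/w18y.png

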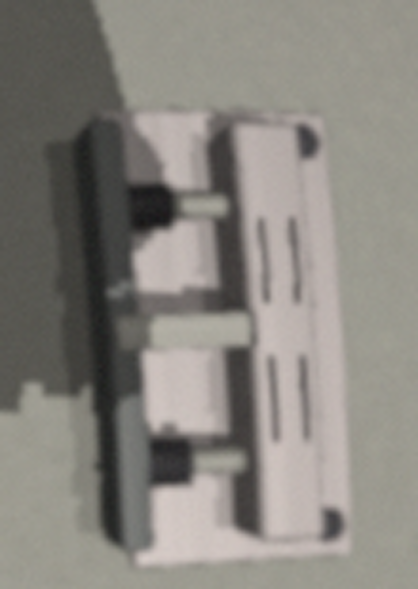

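Run:
```python
from h import *
y=lambda x,v,z:wpx("w18",(x+.5)/3.8-.5+360,(v+.5)/3.8-.5+10,z)[:2]
c=lambda x,v,z:wpx("w18",(x+.5)/3-.5+220,(v+.5)/3-.5+50,z)[:2]
A,B=y(98,119,.037),y(125,549,.037); d=A-B
print("plate",A,B,np.linalg.norm(d),"mid",(A+B)/2,"yaw",np.arctan2(-d[0],d[1]))
A,B=y(131,117,.037),y(151,549,.037); d=A-B
print("plate back",A,B,np.linalg.norm(d),"yaw",np.arctan2(-d[0],d[1]))
A,B=y(238,122,.036),y(261,537,.036); d=A-B
print("block front",A,B,np.linalg.norm(d),"mid",(A+B)/2,"yaw",np.arctan2(-d[0],d[1]))
print("tongue", y(250,330,.037))
C=[c(40,138,.032),c(277,118,.032),c(299,551,.032),c(80,559,.032)]
print(C,np.mean(C,0))
for i,j in((0,3),(1,2)): d=C[i]-C[j];print(np.linalg.norm(d),np.arctan2(-d[0],d[1]))
for i,j in((1,0),(2,3)): d=C[i]-C[j];print(np.linalg.norm(d),np.arctan2(d[1],d[0]))
print("tab top",c(151,370,.08), "tab corners",[c(*p,.08) for p in((132,313),(164,313),(169,424),(140,427))])
```

```text
plate [0.5868 0.1241] [ 0.5965 -0.004 ] 0.12840443527656434 mid [0.5916 0.06  ] yaw 0.07531894054226655
plate back [0.5967 0.1254] [ 0.6045 -0.0038] 0.1294586584512128 yaw 0.06028484915037773
block front [0.6299 0.1273] [0.6395 0.0008] 0.12683431006606063 mid [0.6347 0.0641] yaw 0.07597161692215497
tongue [0.6332 0.0633]
[array([0.4168, 0.0635]), array([0.5062, 0.0676]), array([ 0.5139, -0.1008]), array([ 0.4238, -0.1051])] [ 0.4652 -0.0187]
0.16870098580166998 0.041079214107694356
0.1685385703398811 0.0453755118741245
0.08948153909754196 0.0459378680305057
0.09020655957903319 0.047716574361056044
tab top [ 0.4658 -0.0177] tab corners [array([0.4601, 0.0013]), array([0.4708, 0.0011]), array([ 0.4712, -0.0361]), array([ 0.4613, -0.0371])]
```

Call:
apply_moves:
  commands:
    - {"travel":[0.008,-0.025,0.01],"twist":[0,0,-1],"claw":0.045}
    - {"travel":[0.0155,-0.045,0.03],"twist":[0,0,-2],"claw":0.045}
    - {"travel":[0.0155,-0.0523,0.06],"twist":[0,0,-2.6],"claw":0.045}
    - {"travel":[0.0155,-0.0523,0.09],"twist":[0,0,-2.6],"claw":0.045}
    - {"travel":[0.0155,-0.0523,0.12],"twist":[0,0,-2.6],"claw":0.045}
    - {"travel":[0.0155,-0.0523,0.135],"twist":[0,0,-2.6],"claw":0.045}
    - {"travel":[0.0155,-0.0523,0.135],"twist":[0,0,-2.6],"claw":0.045}
    - {"travel":[0.0155,-0.0523,0.135],"twist":[0,0,-2.6],"claw":0.045}

```text
clock: 15.9
position: [0.4657, -0.0178, 0.1004]
tool_rot: [3.141, 0.001, 1.616]
force: [1.2, -0.1, 0.3]
grip_width: 0.045
```

Run:
```python
from h import *
s=snap("w19"); print(plan(s,[.4653,-.018,.041],np.pi/2+.045))
```

```text
15.9 [ 0.4657 -0.0178  0.1004] [3.1415 0.0009 1.6155] 0.044976350375105764 [ 1.1631 -0.1131  0.2825]
(array([-0.0002, -0.0004,  0.0594]), array([ 0.0072,  0.0515, -0.0164]))
```

View pics/w19.png

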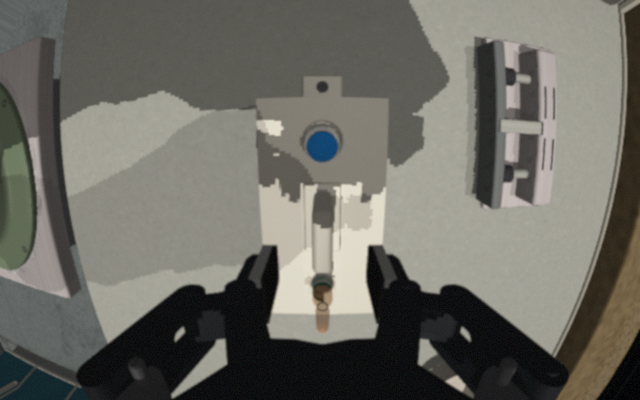

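Call:
apply_moves:
  commands:
    - {"travel":[0,0,0.025],"twist":[0,0,0],"claw":0.045}
    - {"travel":[0,0,0.045],"twist":[0,0,0],"claw":0.045}
    - {"travel":[0,0,0.059],"twist":[0,0,0],"claw":0.045}
    - {"travel":[0,0,0.059],"twist":[0,0,0],"claw":0.045}
    - {"travel":[0,0,0.059],"twist":[0,0,0],"claw":0.03}
    - {"travel":[0,0,0.059],"twist":[0,0,0],"claw":0.02}
    - {"travel":[0,0,0.059],"twist":[0,0,0],"claw":0.01}
    - {"travel":[0,0,0.059],"twist":[0,0,0],"claw":0.008}
    - {"travel":[0,0,0.059],"twist":[0,0,0],"claw":0.008}
  force: 40

```text
clock: 16.85
position: [0.4662, -0.0176, 0.0421]
tool_rot: [3.14, 0.001, 1.616]
force: [-2.0, 0.1, 10.7]
grip_width: 0.0117
```

Run:
```python
from h import *
s=snap("w20")
```

```text
16.85 [ 0.4662 -0.0176  0.0421] [3.1397 0.0012 1.6158] 0.011661550725419056 [-1.9556  0.0619 10.7093]
```

View pics/w20.png

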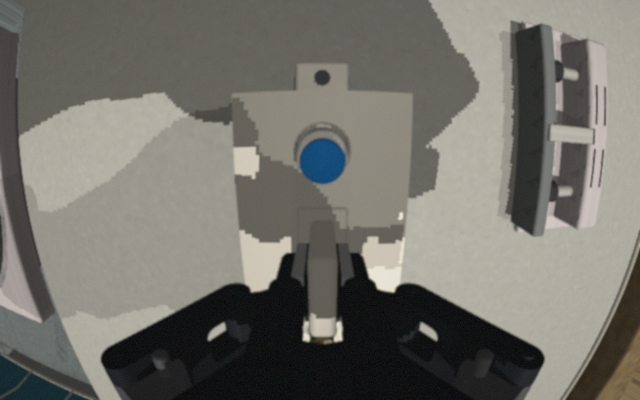

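Call:
apply_moves:
  commands:
    - {"travel":[0,0,-0.001],"twist":[0,0,0],"claw":0.008}
    - {"travel":[0,0,-0.001],"twist":[0,0,0],"claw":0.008}
    - {"travel":[0,0,-0.001],"twist":[0,0,0],"claw":0.008}

```text
clock: 17.2
position: [0.4656, -0.0176, 0.0421]
tool_rot: [3.141, 0.001, 1.616]
force: [-0.7, -1.1, -1.4]
grip_width: 0.0115
```

Call:
apply_moves:
  commands:
    - {"travel":[0.002,0.002,0],"twist":[0,0,0],"claw":0.008}
    - {"travel":[0.007,0.007,0],"twist":[0,0,-0.2],"claw":0.008}
    - {"travel":[0.014,0.014,0],"twist":[0,0,-0.4],"claw":0.008}
    - {"travel":[0.021,0.022,0],"twist":[0,0,-0.6],"claw":0.008}
    - {"travel":[0.028,0.03,0],"twist":[0,0,-0.8],"claw":0.008}
    - {"travel":[0.035,0.038,0],"twist":[0,0,-1.0],"claw":0.008}
    - {"travel":[0.042,0.045,0],"twist":[0,0,-1.2],"claw":0.008}
    - {"travel":[0.048,0.051,0],"twist":[0,0,-1.4],"claw":0.008}
    - {"travel":[0.053,0.055,0],"twist":[0,0,-1.43],"claw":0.008}
    - {"travel":[0.055,0.057,0],"twist":[0,0,-1.43],"claw":0.008}

```text
clock: 18.2
position: [0.5206, 0.0408, 0.0421]
tool_rot: [3.141, 0.001, 1.642]
force: [-3.2, -3.7, 10.0]
grip_width: 0.0118
```

Call:
apply_moves:
  commands:
    - {"travel":[0.004,0.003,0],"twist":[0,0,0],"claw":0.008}
    - {"travel":[0.009,0.007,0],"twist":[0,0,0],"claw":0.008}
    - {"travel":[0.013,0.011,0],"twist":[0,0,0],"claw":0.008}
    - {"travel":[0.016,0.014,0],"twist":[0,0,0],"claw":0.008}
    - {"travel":[0.017,0.016,0],"twist":[0,0,0],"claw":0.008}
    - {"travel":[0.017,0.016,0],"twist":[0,0,0],"claw":0.008}
    - {"travel":[0.017,0.016,0],"twist":[0,0,0],"claw":0.008}

```text
clock: 18.9
position: [0.5353, 0.0588, 0.0421]
tool_rot: [3.141, 0.0, 1.641]
force: [-1.3, 0.7, 4.4]
grip_width: 0.0114
```

Run:
```python
from h import *
from workcell import bot
s=snap("w21")
for n in("top","scene"):cv2.imwrite(f"pics/{n}21.png",bot.grab_frame(n)["frame"])
a=cv2.imread("pics/w21.png");cv2.imwrite("pics/w21z.png",cv2.resize(a[20:260,220:500],None,fx=2.4,fy=2.4,interpolation=cv2.INTER_CUBIC))
```

```text
18.9 [0.5353 0.0588 0.0421] [3.1405 0.0003 1.6414] 0.011359273718619528 [-1.304   0.7165  4.3549]
```

View pics/w21z.png

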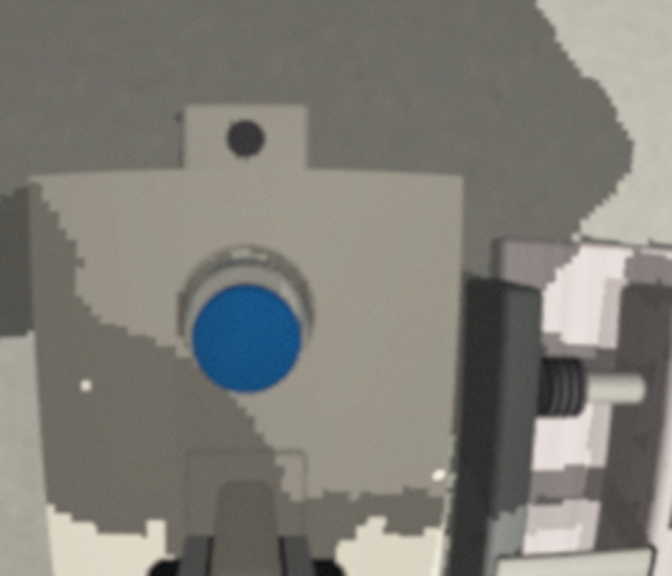

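View pics/scene21.png

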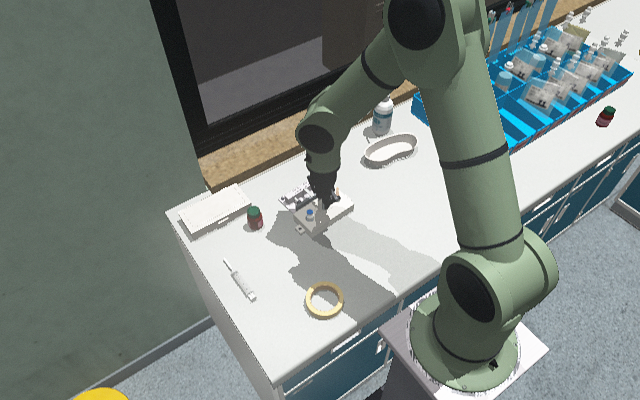

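Run:
```python
from h import *
c=lambda x,v,z:wpx("w21",(x+.5)/2.4-.5+220,(v+.5)/2.4-.5+20,z)[:2]
s21=c(463,178,.032),c(30,178,.032); d=s21[0]-s21[1]; print("carrier corners",s21,np.linalg.norm(d),np.arctan2(d[1],d[0]))
A=c(505,285,.037);print("plate L end",A)
B=c(446,500,.032);d=s21[0]-B;print("front edge yaw",B,np.arctan2(-d[0],d[1]))
E2=c(488,545,.037);d=A-E2;print("plate yaw",np.arctan2(-d[0],d[1]))
th=.07;ax=np.array([np.cos(th),np.sin(th)]);ay=np.array([-ax[1],ax[0]])
d=s21[0]-A;print("rel x",d@ax,"rel y",d@ay,"(want 20mm)")
# image of pocket
print("wide from plan", wproj("w21",[0.5344-.055*np.sin(.07),.0584+.055*np.cos(.07),.032]))
```

```text
carrier corners (array([0.5743, 0.146 ]), array([0.4844, 0.1396])) 0.09015196936136217 0.07093211056184615
plate L end [0.5842 0.1246]
front edge yaw [0.5794 0.0751] 0.07182577914505373
plate yaw 0.0940493065397477
rel x -0.008401288957081273 rel y 0.021980318959758945 (want 20mm)
wide from plan [320.6843 150.1297]
```

View pics/w21.png

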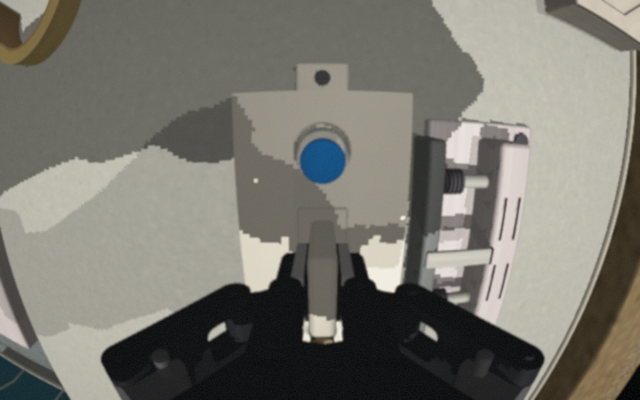

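Call:
apply_moves:
  commands:
    - {"travel":[-0.001,0.003,0],"twist":[0,0,0],"claw":0.008}
    - {"travel":[-0.001,0.006,0],"twist":[0,0,0],"claw":0.008}
    - {"travel":[-0.001,0.008,0],"twist":[0,0,0],"claw":0.008}
    - {"travel":[-0.001,0.008,0],"twist":[0,0,0],"claw":0.008}
    - {"travel":[-0.001,0.008,0],"twist":[0,0,0],"claw":0.008}

```text
clock: 19.55
position: [0.5429, 0.0577, 0.0421]
tool_rot: [3.141, 0.001, 1.641]
force: [-2.1, -0.2, 7.3]
grip_width: 0.0115
```

Call:
apply_moves:
  commands:
    - {"travel":[0,0.002,0],"twist":[0,0,0],"claw":0.008}
    - {"travel":[0,0.004,0],"twist":[0,0,0],"claw":0.008}
    - {"travel":[0,0.004,0],"twist":[0,0,0],"claw":0.008}
    - {"travel":[0,0.004,0],"twist":[0,0,0],"claw":0.008}

```text
clock: 19.95
position: [0.5464, 0.0578, 0.0421]
tool_rot: [-3.141, 0.001, 1.641]
force: [-6.6, 0.1, 11.5]
grip_width: 0.0116
```

Run:
```python
from h import *
s=snap("w22")
a=cv2.imread("pics/w22.png");cv2.imwrite("pics/w22z.png",cv2.resize(a[100:340,380:540],None,fx=2.5,fy=2.5,interpolation=cv2.INTER_CUBIC))
```

```text
19.95 [0.5464 0.0578 0.0421] [-3.1408  0.0013  1.6412] 0.011586262031284494 [-6.6267  0.069  11.4899]
```

View pics/w22z.png

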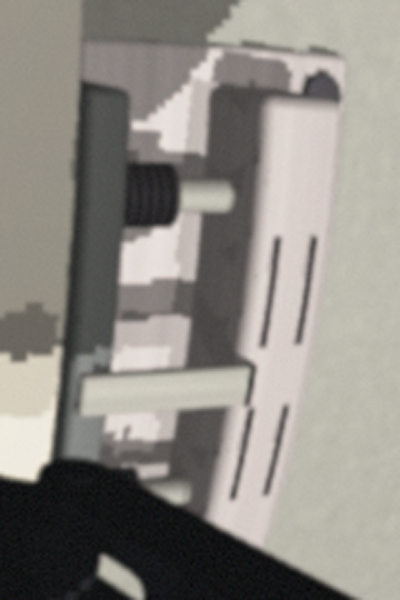

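Call:
apply_moves:
  commands:
    - {"travel":[0,0.001,-0.0005],"twist":[0,0,0],"claw":0.008}
    - {"travel":[0,0.002,-0.0005],"twist":[0,0,0],"claw":0.008}
    - {"travel":[0,0.003,-0.0005],"twist":[0,0,0],"claw":0.008}
    - {"travel":[0,0.003,-0.0005],"twist":[0,0,0],"claw":0.008}
    - {"travel":[0,0.003,-0.0005],"twist":[0,0,0],"claw":0.008}

```text
clock: 20.5
position: [0.5487, 0.058, 0.0422]
tool_rot: [-3.139, 0.001, 1.641]
force: [-7.8, -0.1, 6.2]
grip_width: 0.0116
```

Run:
```python
from h import *
s=snap("w23")
a=cv2.imread("pics/w23.png");cv2.imwrite("pics/w23z.png",cv2.resize(a[100:340,380:540],None,fx=2.5,fy=2.5,interpolation=cv2.INTER_CUBIC))
```

```text
20.5 [0.5487 0.058  0.0422] [-3.1395  0.0015  1.6414] 0.01157477250970419 [-7.8449 -0.0793  6.1902]
```

View pics/w23z.png

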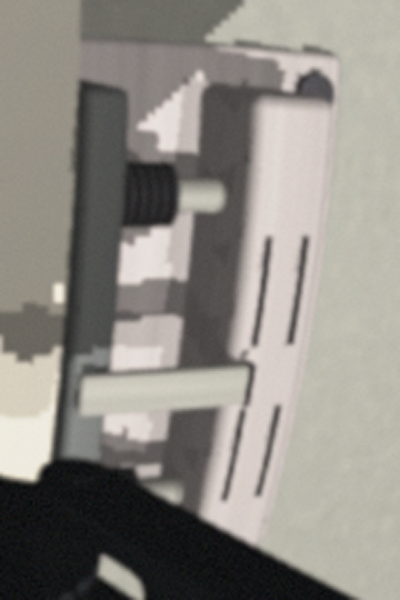

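Call:
apply_moves:
  commands:
    - {"travel":[0,0.001,-0.0003],"twist":[0,0,0],"claw":0.008}
    - {"travel":[0,0.002,-0.0003],"twist":[0,0,0],"claw":0.008}
    - {"travel":[0,0.003,-0.0003],"twist":[0,0,0],"claw":0.008}
    - {"travel":[0,0.004,-0.0003],"twist":[0,0,0],"claw":0.008}
    - {"travel":[0,0.004,-0.0003],"twist":[0,0,0],"claw":0.008}
    - {"travel":[0,0.004,-0.0003],"twist":[0,0,0],"claw":0.008}

```text
clock: 21.15
position: [0.5521, 0.0581, 0.0423]
tool_rot: [-3.138, 0.002, 1.642]
force: [-9.8, -2.0, 5.7]
grip_width: 0.0115
```

Run:
```python
from h import *
s=snap("w24")
a=cv2.imread("pics/w24.png");cv2.imwrite("pics/w24z.png",cv2.resize(a[100:340,380:540],None,fx=2.5,fy=2.5,interpolation=cv2.INTER_CUBIC))
```

```text
21.15 [0.5521 0.0581 0.0423] [-3.1383  0.0018  1.6416] 0.011489797684268234 [-9.8438 -1.9984  5.7158]
```

View pics/w24z.png

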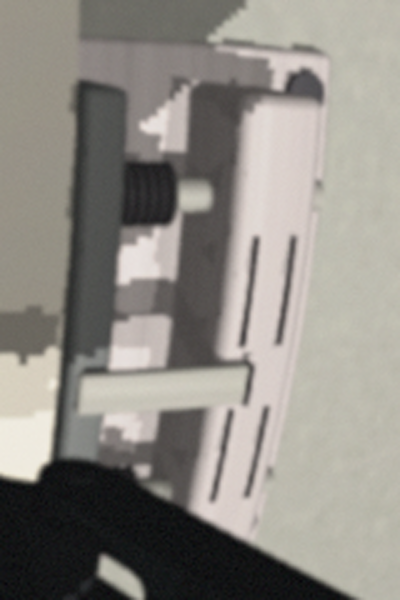

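View pics/w24.png

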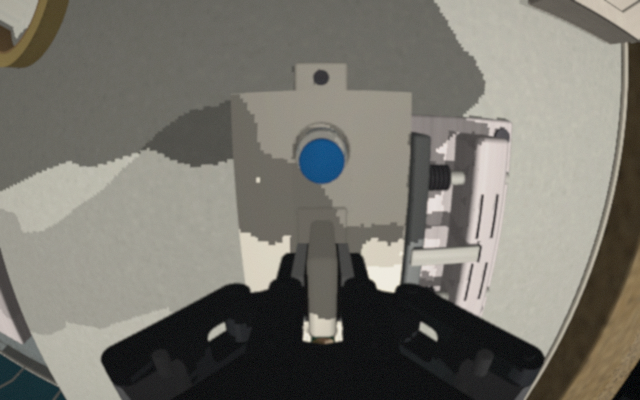

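Call:
apply_moves:
  commands:
    - {"travel":[0,0.0004,0],"twist":[0,0,0],"claw":0.008}
    - {"travel":[0,0.0004,0],"twist":[0,0,0],"claw":0.008}
    - {"travel":[0,0.0004,0],"twist":[0,0,0],"claw":0.008}
    - {"travel":[0,0.0004,0],"twist":[0,0,0],"claw":0.008}
    - {"travel":[0,0.0004,0],"twist":[0,0,0],"claw":0.008}
    - {"travel":[0,0.0004,0],"twist":[0,0,0],"claw":0.008}
    - {"travel":[0,0.0004,0],"twist":[0,0,0],"claw":0.008}
    - {"travel":[0,0.0004,0],"twist":[0,0,0],"claw":0.008}
    - {"travel":[0,0.0004,0],"twist":[0,0,0],"claw":0.008}
    - {"travel":[0,0.0004,0],"twist":[0,0,0],"claw":0.008}

```text
clock: 22.2
position: [0.5524, 0.0581, 0.0423]
tool_rot: [-3.138, 0.002, 1.642]
force: [-11.9, -1.2, 7.2]
grip_width: 0.0116
```

Call:
apply_moves:
  commands:
    - {"travel":[0,0,0],"twist":[0,0,0],"claw":0.008}
    - {"travel":[0,0,0],"twist":[0,0,0],"claw":0.008}
    - {"travel":[0,0,0],"twist":[0,0,0],"claw":0.008}
    - {"travel":[0,0,0],"twist":[0,0,0],"claw":0.008}
    - {"travel":[0,0,0],"twist":[0,0,0],"claw":0.008}

```text
clock: 22.7
position: [0.5523, 0.0581, 0.0423]
tool_rot: [-3.138, 0.002, 1.642]
force: [-11.5, -1.1, 6.2]
grip_width: 0.0114
```

Run:
```python
from h import *
from workcell import bot
s=snap("w25")
b=bot.grab_frame("scene")["frame"];t=bot.grab_frame("top")["frame"]
k=lambda a,x,y,w,h,f:cv2.resize(a[y:y+h,x:x+w],None,fx=f,fy=f,interpolation=cv2.INTER_CUBIC)
cv2.imwrite("pics/s25.png",np.hstack([k(b,265,165,110,90,4),k(t,260,140,80,90,4)]))
a=cv2.imread("pics/w25.png");cv2.imwrite("pics/w25z.png",k(a,280,50,260,240,2.4))
```

```text
22.7 [0.5523 0.0581 0.0423] [-3.138   0.0018  1.6417] 0.011372288561273728 [-11.5389  -1.0652   6.1753]
```

View pics/s25.png

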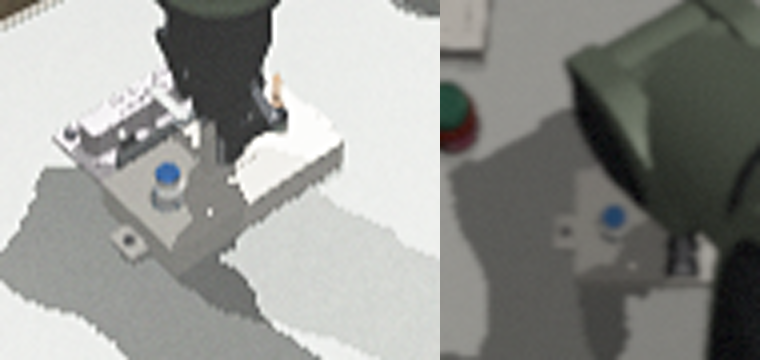

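View pics/w25z.png

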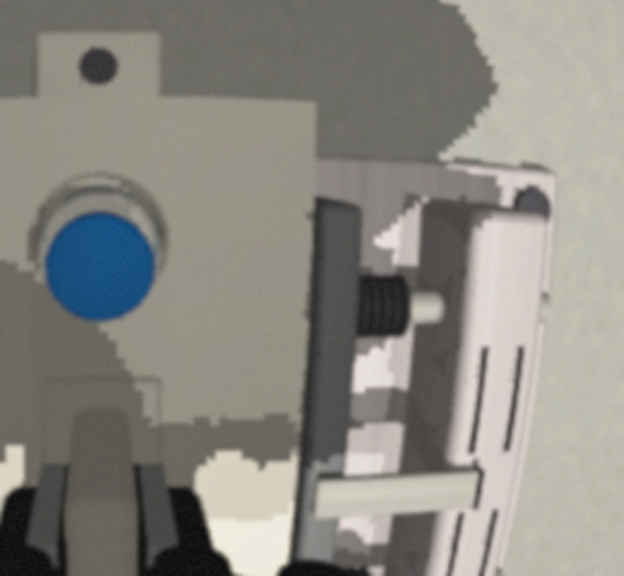

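Run:
```python
from h import *
c=lambda x,v,z:wpx("w25",(x+.5)/2.4-.5+280,(v+.5)/2.4-.5+50,z)[:2]
ax=np.array([.9976,.0699]);ay=np.array([-ax[1],ax[0]])
K=c(316,100,.032)
print("end-plate y diff (want .020)",(K-c(318,201,.037))@ay, (K-c(358,207,.037))@ay)
print("tongue centre y vs carrier centre",(c(400,492,.039)-K)@ay+.085)
F=c(297,440,.032);d=K-F;print("carrier front yaw",np.arctan2(-d[0],d[1]));d=c(358,215,.037)-c(346,420,.037);print("plate yaw",np.arctan2(-d[0],d[1]))
```

```text
end-plate y diff (want .020) 0.021129431556911677 0.0219551835891468
tongue centre y vs carrier centre -0.0007735382375141514
carrier front yaw 0.06917407805360692
plate yaw 0.09301555390403672
```

```bash
python3 -c "
from workcell import bot
bot.job_done();s=bot.observe();print(s['clock'],s['position'],s['force'],s['grip_width'])"
```

```text
the job is handed in; nothing more can be done
the job is handed in; nothing more can be done
```

The vial stands in the wide pocket and the ampoule in the narrow one. The carrier is slid against the sprung plate, and I handed the job in at about 22.8 s with the gripper still holding it pressed. No verdict was reported. The state read after handing in returned nothing, so these figures come from just before it.

- **Press:** the wrist reads 11.5 N against the pressing direction, which includes any drag of the carrier. The pointer is about midway between the two lines, at roughly 10.5 to 11 mm of travel, and it was steady over the last 1.5 s.
- **Position:** the carrier is centred within about 2 mm of the plate. The gripper is still on the tab.
- **Squareness:** the carrier's front reads 0.069 rad. The plate read 0.06 to 0.076 rad in the clear view, but 0.093 rad in the last close one. I judged it square because that leaves at most about 0.024 rad of error, against the 0.07 allowed.
- **Flatness:** the gripper was pushing down on the carrier with about 6 N, and its height had not changed. I did not measure the carrier's tilt directly.
- **Glasses:** the vial is upright and seated. The ampoule looks upright in the last scene view, where the gripper hides part of it.
- **Bystanders:** nothing touched the pill bottle, kidney dish or syringe in any view. I did not measure their positions again.

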